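# Fetch the anvil holder from behind the press anvils

## Robot

A 6-joint arm with a two-finger parallel gripper is mounted at the origin on the work surface. World frame = base frame: x ahead of the robot, y to its left, z up, the work surface at z = 0. Lengths are in m, angles in rad, forces in N, time in s.
With the tool pointing down it reaches from about 0.375 to 0.975 m from the base axis. Payload 3.8 kg.
Tool frame: the origin (TCP) lies on the centre line of the jaws, within the pads' length; the fingertips stand 25 mm ahead of it and the grasp point (between the pads) lies 6 mm ahead of it; z points along the fingers, y is the direction in which the jaws open and shut (so a half turn about z gives the same grasp; the last joint's range is limited). The gripper opens to 85 mm and grips with 20 to 120 N. Pads are 22 mm wide; open, the fingers measure 114 mm over their backs; the gripper's body (76 mm by 85 mm) begins 54 mm behind the grasp point. The pads swing forward as they close: fully open they stand 13 mm farther back than shut.
Start: joints at [1.28, 0.264, 1.604, -0, 1.274, -0.037], TCP at [0.169, 0.653, 0.256] pointing down, gripper open.
Joint ranges: [-2.63, 2.63], [-0.94, 2.18], [0.31, 2.57], [-1.31, 4.45], [0, 2.66], [-2.55, 2.55]. Speed limits (rad/s): [2.57, 2.57, 3.14, 3.14, 3.14, 3.14].

## Interface

Orientations are given as a rotation vector (axis times angle).
In Python, from workcell import bot gives the robot as it stands.
- The arm moves only by the tool servo_tool, never from a script. Its argument "moves" is a list of rows, each a list of 3 entries, a list of its own where there are three numbers: the closure in counts, from 0 (fully open) to 255 (shut), then the shift along the tool's x, y, z in m, then the turn about the tool's z in rad. A call has exactly 8 rows; each row shifts and turns the pose as measured when the row begins, along the tool's axes as they then stand; what a row does not reach is not made up. A row lasts 1/12 s, in which the tool goes at most 41.7 mm and 7.16 degrees, less where a joint would pass 70% of its speed; a pose out of reach is approached as far as the arm can. A call is refused whole if a number of a shift passes 0.0417 or a number of a turn 0.125, either way. A call with a gripper value outside its range is refused whole. The fingers move at their own pace and stop on an object; "newtons" is the grip in N (left out, the last holds). Time passes only in rows, so rows that do not move let the fingers close, or fill a call up. It gives the time, the measured TCP pose, the force and the opening at its end, in the units of the state.
- bot.read_state(): the state, without advancing time (a new reading comes with each control period).
- bot.read_camera(name): name is "scene" or "top" or "wrist"; returns a dict with "pixels" (420x560x3 uint8, red, green, blue), "depth" (420x560 float32, m along the optical axis (not along the pixel's ray), 0 where there is no reading), "intrinsics" (3x3 intrinsics, pixels), "R" (3x3) and "t" (3): a world point X has camera coordinates R X + t. Camera axes: x right, y down, z forward; pixel columns grow to the right and rows downward; lengths in m; the calibration is good to about 2 mm. A picture is of the moment at which its call begins.
- bot.finish_job(): hands the job in, once; it reports no verdict.
The state is a dict: "time": time; "q": joint angles; "joint_vel": joint speeds; "joint_torque": joint torques, N m; "tool_pos": TCP position; "tcp_rot": TCP orientation; "wrist_force": force on the tool from outside, world axes, zero at the start; "torque": the same for the moment, N m; "width": opening from 0.0 (shut) to 1.0 (fully open).
Only numpy, scipy, OpenCV 4.12 (cv2) and the standard library are available. Lean on these libraries where they do the work, as an engineer would, in place of code of your own. Each camera call takes 0.05 s, during which the arm holds its last target.

## Task

For the next job on the press, fetch the dark anvil holder block that lies behind the three upright steel anvils on the plywood storage board. First stand all three anvils upright on the black rubber mat, leaving the holder where it is until they are there; then lay the holder on the aluminium setting plate, squarely in its black outline; and only then stand each anvil upright again on the very spot on the board it came from. Set everything down gently without dropping it, knock no anvil over, and leave the parts bin, the oil can and the carton where they are.

Things in the scene. Friction and masses are not known exactly. Their poses are not given: they have to be found in the camera images.
- anvil_round: The plain round anvil: round foot 46 mm dia and 14 mm high, above it a straight post 24 mm dia up to 84 mm total height. Origin: centre of its underside; z up along it. Steel, 0.35 to 0.77 kg. Starts upright on one of the board's three dark pads; which one varies.
- anvil_square: The square anvil: square foot 44 x 44 mm and 14 mm high, above it a square shaft 28 x 28 mm up to 86 mm total height, sides along its x and y. Origin: centre of its underside; z up along it. Steel, 0.35 to 0.77 kg. Starts upright on one of the board's three dark pads; which one varies.
- anvil_headed: The headed anvil: round foot 46 mm dia and 14 mm high, a neck 20 mm dia, and on top a round head 38 mm dia from 62 mm up to 82 mm total height. Origin: centre of its underside; z up along it. Steel, 0.35 to 0.77 kg. Starts upright on one of the board's three dark pads; which one varies.
- holder: The anvil holder: dark block 40 mm (x) x 120 mm (y) x 40 mm high, with two flush light rings on top, the same both ways round; 0.4 to 0.65 kg. Origin: centre of its underside. It lies on the board behind the anvils (on their far side from the robot), its long y axis along the row and about 7 to 11 mm from their feet.
- board: The storage board, fixed: plywood 180 mm (x) x 250 mm (y), its upper face 12 mm above the bench, with a fence 28 mm high above the bench and 8 mm thick along its far (+x) edge. Origin: centre of its underside; z up. Three dark flush pads 58 mm dia at x = -40 mm, y = -75, 0, +75 mm each carry one anvil (within about 4 mm of the pad's centre).
- mat: The parking mat, fixed: black rubber 240 mm (x) x 120 mm (y), 4 mm thick, clear at the start, to the left or the right of the robot. Origin: centre of its underside; z up.
- plate: The setting plate, fixed: aluminium 100 mm (x) x 150 mm (y), 10 mm thick, on the other side from the mat. On its upper face a flush black outline, 50 mm (x) x 129 mm (y) over its lines, is centred: the holder's place, long axis along the plate's y. Origin: centre of its underside; z up.
- parts_bin: Bystander: open blue plastic bin 90 x 120 x 45 mm with small nuts, loose, between the robot and the board. Origin: centre of its underside.
- oil_can: Bystander: closed green can 60 mm dia, 110 mm high, loose, at the far left. Origin: centre of its underside.
- carton: Bystander: cardboard carton 80 x 110 x 50 mm, loose, at the far right. Origin: centre of its underside.

How it is judged:
On the way, in this order (a step that is already met when the one before it is completed fails the run):
1. all three anvils stand upright and released on the mat, the holder still where it was (within 20 mm) (x of anvil_round in the frame of mat between -0.12 and 0.12 m and y of anvil_round in the frame of mat between -0.06 and 0.06 m and z of each of anvil_round, anvil_square, anvil_headed in the frame of mat below 0.01 m and angle between each of anvil_round, anvil_square, anvil_headed's own z axis and vertical below 0.12 rad and linear speed of each of anvil_round, anvil_square, anvil_headed below 0.03 m/s and contact force between the fingers and anvil_round below 0.3 N and x of anvil_square in the frame of mat between -0.12 and 0.12 m and y of anvil_square in the frame of mat between -0.06 and 0.06 m and contact force between the fingers and anvil_square below 0.3 N and x of anvil_headed in the frame of mat between -0.12 and 0.12 m and y of anvil_headed in the frame of mat between -0.06 and 0.06 m and contact force between the fingers and anvil_headed below 0.3 N and distance of holder from where it was at the start of the episode below 0.02 m), for 0.2 s.
2. the holder lies released in the outline on the setting plate while the three anvils still stand on the mat (horizontal distance between holder and plate below 0.015 m and angle between the y axis of holder and the y axis of plate, either way round below 0.2 rad and z of holder in the frame of plate below 0.016 m and angle between holder's own z axis and vertical below 0.1 rad and linear speed of each of holder, anvil_round, anvil_square, anvil_headed below 0.03 m/s and contact force between the fingers and holder below 0.3 N and x of anvil_round in the frame of mat between -0.12 and 0.12 m and y of anvil_round in the frame of mat between -0.06 and 0.06 m and z of each of anvil_round, anvil_square, anvil_headed in the frame of mat below 0.01 m and angle between each of anvil_round, anvil_square, anvil_headed's own z axis and vertical below 0.12 rad and contact force between the fingers and anvil_round below 0.3 N and x of anvil_square in the frame of mat between -0.12 and 0.12 m and y of anvil_square in the frame of mat between -0.06 and 0.06 m and contact force between the fingers and anvil_square below 0.3 N and x of anvil_headed in the frame of mat between -0.12 and 0.12 m and y of anvil_headed in the frame of mat between -0.06 and 0.06 m and contact force between the fingers and anvil_headed below 0.3 N), for 0.2 s.
At the end, for the whole second after the job is handed in: The holder lies flat on the setting plate, its centre within 15 mm of the plate's centre and its long axis within 0.2 rad of the plate's y axis; each anvil stands upright (within 0.1 rad) within 15 mm of where it stood at the start; all are released and at rest (horizontal distance between holder and plate below 0.015 m and angle between the y axis of holder and the y axis of plate, either way round below 0.2 rad and z of holder in the frame of plate below 0.016 m and angle between each of holder, anvil_round, anvil_square, anvil_headed's own z axis and vertical below 0.1 rad and linear speed of each of holder, anvil_round, anvil_square, anvil_headed below 0.03 m/s and contact force between the fingers and holder below 0.3 N and distance of each of anvil_round, anvil_square, anvil_headed from where it was at the start of the episode below 0.015 m and contact force between the fingers and anvil_round below 0.3 N and contact force between the fingers and anvil_square below 0.3 N and contact force between the fingers and anvil_headed below 0.3 N); the robot touches nothing.
It fails at once if an anvil is tipped over (more than 0.6 rad) (angle between any of anvil_round, anvil_square, anvil_headed's own z axis and vertical above 0.6 rad).
It fails at once if an anvil or the holder is dropped or slammed (more than 80 N on the board, mat or plate) (contact force between any of anvil_round, anvil_square, anvil_headed, holder and board above 80 N or contact force between any of anvil_round, anvil_square, anvil_headed and mat above 80 N or contact force between holder and plate above 80 N).
It fails at once if the parts bin, oil can or carton is moved by more than 30 mm (distance of any of parts_bin, oil_can, carton from where it was at the start of the episode above 0.03 m).
It also fails if it takes over 141 s, if anything falls off the work surface, if the arm or the gripper's body presses on something with over 40 N, if the wrist force passes 120 N, or if a joint passes its speed limit or range.

## Working session

There is one attempt and no reset: what is moved stays moved. The work goes in short steps, Python scripts to look and compute and a tool call to move; the robot and the scene stay as the last step left them, time stands still between calls to the robot, and variables do not carry over. Pictures are saved under pics/ and viewed, and the job is handed in when it is done.

Besides the shell and the picture viewer there is one more tool, called after "Emit:" in YAML: its name, and indented under it one key for each argument. servo_tool: Moves the arm, as the interface text tells. Its arguments: {"type":"object","properties":{"moves":{"type":"array","items":{"type":"array"}},"newtons":{"type":"number"}},"required":["moves"]}

```bash
ls; mkdir -p pics; python3 - <<'E'
from workcell import bot
import cv2
s=bot.read_state();print(s)
for n in ["scene","top","wrist"]:
    c=bot.read_camera(n);cv2.imwrite(f"pics/{n}0.png",c["pixels"][:,:,::-1]);print(n,c["intrinsics"],c["R"],c["t"],(c["depth"]>0).mean())
E
```

```text
pics
{'time': 0.0, 'q': array([ 1.28010501e+00,  2.64777779e-01,  1.60534858e+00,  1.20613680e-07,
        1.27369406e+00, -3.69236741e-02]), 'joint_vel': array([ 0.0004087 ,  0.0006047 ,  0.00055023, -0.00040627,  0.00181554,
        0.00035471]), 'joint_torque': array([-3.57153181e-05, -5.15115380e+01, -3.67314792e+01, -2.31732236e-05,
        1.31721739e-02, -3.46671538e-05]), 'tool_pos': array([0.16928833, 0.65274425, 0.25495909]), 'tcp_rot': array([-0.39750239, -3.11597515,  0.00345209]), 'wrist_force': array([0.52239019, 0.66755172, 0.71009841]), 'torque': array([ 0.02273782,  0.06759741, -0.03510529]), 'width': 0.9981328531222056}
scene [[524.51536199   0.         278.20446038]
 [  0.         524.51536199 204.46604156]
 [  0.           0.           1.        ]] [[ 3.43597788e-01  9.39116465e-01 -9.08806031e-04]
 [ 7.38642744e-01 -2.70847143e-01 -6.17291440e-01]
 [-5.79954702e-01  2.11428690e-01 -7.86734042e-01]] [-0.19821819 -0.36454829  1.50097914] 0.9960076530612245
top [[500.52339419   0.         275.40508986]
 [  0.         500.52339419 207.25879876]
 [  0.           0.           1.        ]] [[-0.01815148 -0.99983045  0.00309669]
 [-0.99851091  0.01796799 -0.05150838]
 [ 0.051444   -0.00402703 -0.99866776]] [0.00614806 0.53333922 1.1636022 ] 0.9962627551020408
wrist [[307.39644849   0.         278.74477365]
 [  0.         307.39644849 210.70466403]
 [  0.           0.           1.        ]] [[ 0.25159194  0.96783115 -0.00208725]
 [ 0.93238833 -0.241799    0.26867312]
 [ 0.25952553 -0.06954212 -0.96322915]] [-0.67372428 -0.03531995  0.3795688 ] 0.9958545918367347
```

View pics/top0.png

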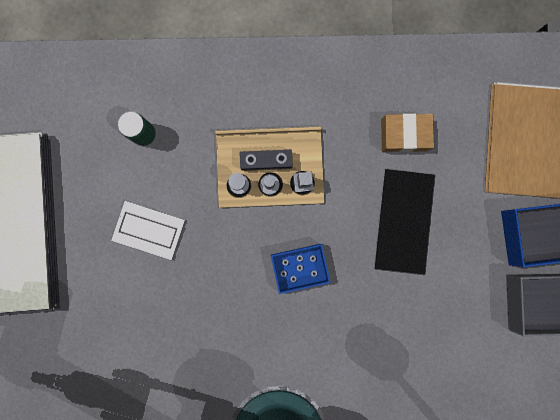

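View pics/scene0.png

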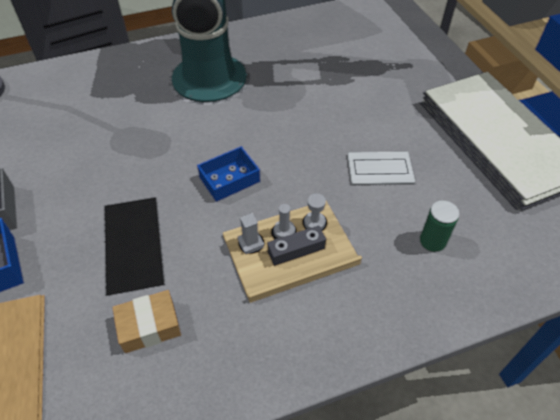

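View pics/wrist0.png

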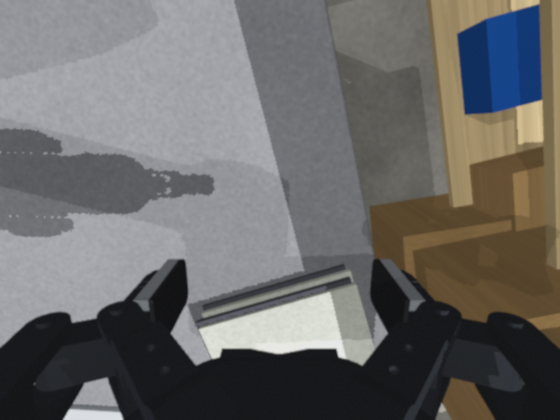

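The top view shows, from left to right: the headed anvil (237,183), the round anvil (270,183) and the square anvil (304,180). The holder is behind them at (266,159). The plate is at (148,230), the mat at (405,222) and the bin at (300,268). Next I'll measure positions.

```bash
cat > h.py <<'E'
import numpy as np, cv2
from workcell import bot
def cloud(c):
    K=c["intrinsics"];d=c["depth"];v,u=np.mgrid[:d.shape[0],:d.shape[1]]
    P=np.stack([(u-K[0,2])/K[0,0]*d,(v-K[1,2])/K[1,1]*d,d],-1)
    return (P-c["t"])@c["R"]
def plane(c,uv,z):
    K=c["intrinsics"];uv=np.atleast_2d(uv).astype(float)
    r=np.c_[(uv[:,0]-K[0,2])/K[0,0],(uv[:,1]-K[1,2])/K[1,1],np.ones(len(uv))]@c["R"]
    o=-c["R"].T@c["t"]
    return o+r*((z-o[2])/r[:,2])[:,None]
def proj(c,X):
    p=np.atleast_2d(X)@c["R"].T+c["t"];K=c["intrinsics"]
    return np.c_[K[0,0]*p[:,0]/p[:,2]+K[0,2],K[1,1]*p[:,1]/p[:,2]+K[1,2]]
E
python3 - <<'E'
from h import *
np.set_printoptions(precision=4,suppress=True)
for n in ["top","scene"]:
    c=bot.read_camera(n);W=cloud(c);rgb=c["pixels"].astype(int);hsv=cv2.cvtColor(c["pixels"],cv2.COLOR_RGB2HSV)
    print(n)
    for lo,hi,name in [(0.084,.11,'anvtop'),(.044,.06,'holder')]:
        m=((W[...,2]>lo)&(W[...,2]<hi)&(W[...,0]>.45)&(W[...,0]<.8)&(abs(W[...,1])<.25)).astype(np.uint8)
        nn,l,st,ce=cv2.connectedComponentsWithStats(m)
        for i in range(1,nn):
            if st[i,4]>15:
                p=W[l==i];r=cv2.minAreaRect(p[:,:2].astype(np.float32)*1000)
                print(name,st[i],ce[i],p.mean(0),r)
    g=rgb.sum(-1)
    masks={'mat':(g<110)&(W[...,2]>0.0)&(W[...,2]<.02)&(W[...,1]<-.15)&(W[...,1]>-.5)&(W[...,0]>.3),
     'plate':(W[...,2]>.006)&(W[...,2]<.02)&(W[...,1]>.2)&(W[...,1]<.5)&(W[...,0]>.3)&(W[...,0]<.65),
     'board':(W[...,2]>.006)&(W[...,2]<.018)&(abs(W[...,1])<.25)&(W[...,0]>.42)&(hsv[...,1]>60)&(hsv[...,0]<35),
     'bin':(hsv[...,0]>100)&(hsv[...,0]<130)&(hsv[...,1]>120)&(abs(W[...,1])<.25)&(W[...,0]<.55)&(W[...,0]>.2),
     'carton':(W[...,2]>.04)&(W[...,2]<.06)&(W[...,1]<-.2)&(W[...,1]>-.45)&(W[...,0]>.5),
     'can':(W[...,2]>.1)&(W[...,2]<.12)&(W[...,1]>.2)&(W[...,1]<.5)&(W[...,0]>.5)}
    for k,m in masks.items():
        m=m.astype(np.uint8);nn,l,st,ce=cv2.connectedComponentsWithStats(m)
        if nn<2: print(k,'none');continue
        i=1+st[1:,4].argmax();p=W[l==i]
        ps=np.array(p[:,:2]*1000,np.float32);print(k,st[i],np.median(p,0),cv2.minAreaRect(ps))
E
```

```text
top
anvtop [228 173  18  18 237] [236.7046 181.1941] [0.588  0.0807 0.0949] ((588.2769165039062, 80.99800109863281), (37.268157958984375, 35.88554763793945), 41.98976516723633)
anvtop [298 172  15  14 170] [304.8941 178.5176] [ 0.5908 -0.0689  0.0984] ((591.1387939453125, -69.18997192382812), (27.8371639251709, 28.22654151916504), 5.044101238250732)
anvtop [264 176  11  12  98] [269.051  181.4388] [0.586  0.0097 0.0965] ((586.2015380859375, 9.641056060791016), (22.13478660583496, 22.813657760620117), 62.132225036621094)
holder [240 150  53  20 928] [265.6336 159.1024] [0.6419 0.017  0.0531] ((642.373779296875, 16.62820816040039), (41.02930450439453, 119.54194641113281), 1.3800724744796753)
mat [ 375  169   60  105 4902] [ 0.4949 -0.3083  0.0051] ((495.67205810546875, -309.03125), (119.18170166015625, 237.47174072265625), 82.15731811523438)
plate [ 111  201   74   59 2687] [0.4852 0.2968 0.0111] ((485.9494323730469, 299.103759765625), (153.71621704101562, 100.13545989990234), 71.18367004394531)
board [ 216  131  108   77 5228] [0.632  0.0039 0.0132] ((624.8171997070312, 8.476119995117
[... 1996 characters left out ...]
154296875), (150.71864318847656, 106.79208374023438), 71.14555358886719)
board [ 223  203  135   95 4080] [ 0.662  -0.0253  0.0123] ((622.407958984375, 7.412635803222656), (168.28524780273438, 251.271484375), 2.3415796756744385)
bin [ 198  147   62   54 1922] [ 0.3819 -0.0571  0.0208] ((392.67803955078125, -57.32715606689453), (95.06983947753906, 120.75808715820312), 11.610221862792969)
carton [ 113  290   66   56 2410] [ 0.7064 -0.3149  0.0503] ((702.5008544921875, -314.1259460449219), (83.0102767944336, 110.70249938964844), 0.36441466212272644)
can [429 201  30  25 561] [0.7194 0.3058 0.1099] ((717.4302368164062, 306.82611083984375), (56.0703239440918, 55.9640007019043), 64.42198944091797)
```

```bash
cat >> h.py <<'E'
from scipy.spatial.transform import Rotation as Ro
def off(x,y,z=None,yaw=None):
    "tool-axis shift (and turn) to bring the TCP to x,y,z, jaw axis yaw (deg)"
    s=bot.read_state();R=Ro.from_rotvec(s["tcp_rot"]).as_matrix()
    p=s["tool_pos"];z=p[2] if z is None else z
    d=R.T@(np.array([x,y,z])-p);yn=np.degrees(np.arctan2(R[1,1],R[0,1]))
    t=None if yaw is None else -np.radians((yaw-yn+90)%180-90)
    print("t%.2f pos"%s["time"],p.round(4),"yaw %.2f tilt %.3f"%(yn,np.degrees(np.arccos(-R[2,2]))),"shift mm",(d*1000).round(1),"turn",None if t is None else round(t,3),"F",s["wrist_force"].round(1),"w",round(s["width"],3))
E
```

Emit:
servo_tool:
  moves:
    - [80, [-0.028, -0.028, 0], 0.125]
    - [80, [-0.031, -0.025, 0], 0.125]
    - [80, [-0.034, -0.02, 0], 0.125]
    - [80, [-0.036, -0.016, 0], 0.125]
    - [80, [-0.038, -0.011, 0], 0.125]
    - [80, [-0.039, -0.007, 0], 0.125]
    - [80, [-0.04, -0.002, 0], 0.125]
    - [80, [-0.04, 0.003, 0], 0.125]

```text
time: 0.92
tool_pos: [0.3267, 0.3731, 0.2521]
tcp_rot: [-1.845, -2.54, 0.001]
wrist_force: [0.9, 1.0, 0.1]
width: 0.691
```

```bash
python3 -c "
from h import *
off(.592,-.0695,.2,1.35)"
```

```text
t0.92 pos [0.3267 0.3731 0.2521] yaw 18.01 tilt 0.106 shift mm [-503.   115.6   51.4] turn 0.291 F [0.9 1.  0.1] w 0.691
```

Emit:
servo_tool:
  moves:
    - [80, [-0.04, 0.009, 0], 0.1]
    - [80, [-0.039, 0.013, 0], 0.1]
    - [80, [-0.037, 0.017, 0], 0.09]
    - [80, [-0.036, 0.02, 0], 0]
    - [80, [-0.036, 0.02, 0], 0]
    - [80, [-0.036, 0.02, 0], 0]
    - [80, [-0.036, 0.02, 0], 0]
    - [80, [-0.036, 0.02, 0], 0]

```text
time: 1.58
tool_pos: [0.489, 0.0817, 0.2535]
tcp_rot: [2.215, 2.226, 0.008]
wrist_force: [0.3, 0.5, 0.8]
width: 0.688
```

```bash
python3 -c "
from h import *
off(.592,-.0695,.2,1.35)"
```

```text
t1.58 pos [0.489  0.0817 0.2535] yaw 0.28 tilt 0.311 shift mm [-151.8  102.1   53.4] turn -0.019 F [0.3 0.5 0.8] w 0.688
```

Emit:
servo_tool:
  moves:
    - [80, [-0.02, 0.01, 0], -0.019]
    - [80, [-0.02, 0.01, 0], 0]
    - [80, [-0.03, 0.02, 0], 0]
    - [80, [-0.03, 0.02, 0], 0]
    - [80, [-0.025, 0.02, 0], 0]
    - [80, [-0.02, 0.015, 0], 0]
    - [80, [0, 0, 0], 0]
    - [80, [0, 0, 0], 0]

```text
time: 2.25
tool_pos: [0.5927, -0.0788, 0.2537]
tcp_rot: [2.203, 2.233, 0.009]
wrist_force: [0.1, -0.3, 0.2]
width: 0.684
```

```bash
python3 - <<'E'
from h import *
off(.592,-.0695,.2,1.35)
c=bot.read_camera("wrist");cv2.imwrite("pics/w1.png",c["pixels"][:,:,::-1]);W=cloud(c);np.save("w1.npy",W)
m=((W[...,2]>.084)&(W[...,2]<.104)&(W[...,0]>.54)&(W[...,0]<.62)&(abs(W[...,1])<.12)).astype(np.uint8)
n,l,st,ce=cv2.connectedComponentsWithStats(m)
for i in range(1,n):
    if st[i,4]>50:
        p=W[l==i];p=p[p[:,2]>np.percentile(p[:,2],80)-.005];print(st[i],p.mean(0).round(4),cv2.minAreaRect((p[:,:2]*1000).astype(np.float32)))
E
```

```text
t2.25 pos [ 0.5927 -0.0788  0.2537] yaw 0.78 tilt 0.429 shift mm [ 9.3 -0.9 53.7] turn -0.01 F [ 0.1 -0.3  0.2] w 0.684
[ 251    0   48   35 1363] [0.5889 0.0744 0.0948] ((588.8169555664062, 73.17669677734375), (37.268917083740234, 22.484493255615234), 0.12595920264720917)
[258  85  28  30 656] [0.5867 0.0097 0.0969] ((586.972900390625, 9.684290885925293), (23.324752807617188, 22.897857666015625), 89.22274017333984)
[260 174  33  34 984] [ 0.5915 -0.0689  0.0989] ((591.4403076171875, -69.3297119140625), (27.906631469726562, 28.110536575317383), 5.393918991088867)
```

View pics/w1.png

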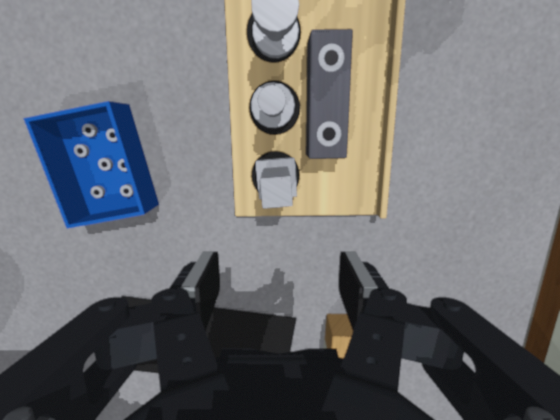

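The wrist view shows the square anvil at (277,185), turned about 5 degrees. The round anvil is at (273,103), the headed one at (275,12) and the holder at (330,95). I'll take the square anvil first.

Emit:
servo_tool:
  moves:
    - [80, [0.009, 0, 0], -0.079]
    - [80, [0, -0.001, 0.02], 0]
    - [80, [0, 0, 0.03], 0]
    - [80, [0, 0, 0.02], 0]
    - [80, [0, 0, 0.015], 0]
    - [80, [0, 0, 0], 0]
    - [80, [0, 0, 0], 0]
    - [80, [0, 0, 0], 0]

```text
time: 2.97
tool_pos: [0.5882, -0.0608, 0.1688]
tcp_rot: [2.098, 2.331, 0.013]
wrist_force: [0.2, 0.0, 0.3]
width: 0.685
```

```bash
python3 -c "
from h import *
off(.5917,-.0693,.088,5.3)"
```

```text
t2.97 pos [ 0.5882 -0.0608  0.1688] yaw 6.02 tilt 0.565 shift mm [-8.9  1.8 80.8] turn 0.013 F [0.2 0.  0.3] w 0.685
```

Emit:
servo_tool:
  moves:
    - [80, [-0.008, 0.002, 0.0], 0.012]
    - [80, [0, 0, 0.02], 0]
    - [80, [0, 0, 0.02], 0]
    - [80, [0, 0, 0.015], 0]
    - [80, [0, 0, 0.01], 0]
    - [80, [0, 0, 0], 0]
    - [80, [0, 0, 0], 0]
    - [80, [0, 0, 0], 0]

```text
time: 3.63
tool_pos: [0.6014, -0.0714, 0.1149]
tcp_rot: [2.101, 2.302, 0.031]
wrist_force: [-0.1, -1.2, 0.5]
width: 0.69
```

```bash
python3 -c "
from h import *
off(.5917,-.0693,.088,5.3)"
```

```text
t3.63 pos [ 0.6014 -0.0714  0.1149] yaw 5.24 tilt 1.797 shift mm [  3.1 -10.3  26.6] turn -0.001 F [-0.1 -1.2  0.5] w 0.69
```

```bash
python3 - <<'E'
from h import *
np.set_printoptions(precision=4,suppress=True)
s=bot.read_state();print(s)
c=bot.read_camera("wrist");cv2.imwrite("pics/w2.png",c["pixels"][:,:,::-1])
print(bot.read_state()["tool_pos"],bot.read_state()["joint_vel"])
E
```

```text
{'time': 3.6333, 'q': array([-0.161 ,  0.2411,  1.9099,  0.0039,  0.9594, -0.2545]), 'joint_vel': array([-0.0038, -0.0112, -0.0193, -0.0002,  0.0043, -0.0009]), 'joint_torque': array([ -0.0058, -45.5707, -32.2593,   0.0122,  -0.2105,   0.    ]), 'tool_pos': array([ 0.6014, -0.0714,  0.1149]), 'tcp_rot': array([2.1012, 2.3024, 0.0308]), 'wrist_force': array([-0.1341, -1.1852,  0.5442]), 'torque': array([0.0056, 0.0316, 0.0069]), 'width': 0.6899777564365547}
[ 0.6018 -0.0715  0.1154] [ 0.0029 -0.0029 -0.0033  0.0011 -0.0039 -0.0001]
```

View pics/w2.png

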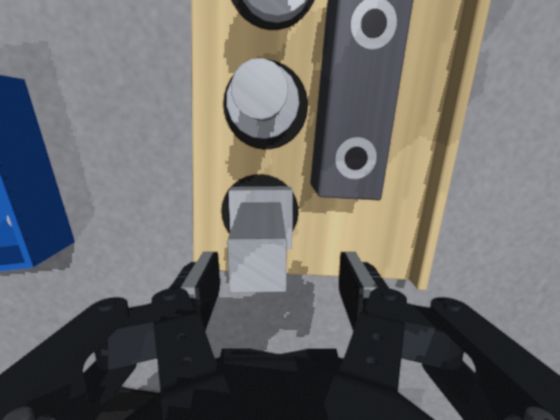

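```bash
sed -i 's/"turn",None/"zax",R[:2,2].round(4),"turn",None/' h.py; python3 -c "
from h import *
off(.5917,-.0693,.088,5.3)"
```

```text
t3.68 pos [ 0.6018 -0.0715  0.1154] yaw 5.24 tilt 1.858 shift mm [  3.2 -10.8  27. ] zax [ 0.0324 -0.002 ] turn -0.001 F [-0.  -0.6 -0.1] w 0.689
```

Emit:
servo_tool:
  moves:
    - [80, [0.001, -0.002, -0.008], 0]
    - [80, [0.001, -0.002, -0.008], 0]
    - [80, [0, -0.002, -0.008], 0]
    - [80, [0, -0.002, -0.008], 0]
    - [80, [0, -0.002, -0.008], 0]
    - [80, [0, 0, -0.004], 0]
    - [80, [0, 0, 0], 0]
    - [80, [0, 0, 0], 0]

```text
time: 4.35
tool_pos: [0.5919, -0.0706, 0.1705]
tcp_rot: [2.095, 2.295, 0.04]
wrist_force: [-0.5, -0.2, -1.2]
width: 0.685
```

```bash
python3 -c "
from h import *
off(.5917,-.0693,.088,5.3)"
```

```text
t4.35 pos [ 0.5919 -0.0706  0.1705] yaw 5.25 tilt 2.445 shift mm [ 2.  -3.6 82.4] zax [ 0.0425 -0.0037] turn -0.001 F [-0.5 -0.2 -1.2] w 0.685
```

Emit:
servo_tool:
  moves:
    - [80, [0, 0, 0], 0]
    - [80, [0, 0, 0], 0]
    - [80, [0, 0, 0], 0]
    - [80, [0, 0, 0], 0]
    - [80, [0, 0, 0], 0]
    - [80, [0, 0, 0], 0]
    - [80, [0, 0, 0], 0]
    - [80, [0, 0, 0], 0]

```text
time: 5.02
tool_pos: [0.5907, -0.0704, 0.1677]
tcp_rot: [2.097, 2.298, 0.037]
wrist_force: [0.6, -0.7, -0.1]
width: 0.687
```

```bash
python3 -c "
from h import *
off(.5917,-.0693,.088,5.3);print(bot.read_state()['q'])"
```

```text
t5.02 pos [ 0.5907 -0.0704  0.1677] yaw 5.24 tilt 2.189 shift mm [ 1.5 -1.9 79.7] zax [ 0.0381 -0.003 ] turn -0.001 F [ 0.6 -0.7 -0.1] w 0.687
[-0.16221476  0.16217694  1.89700465  0.00373124  1.04433944 -0.25542354]
```

Emit:
servo_tool:
  moves:
    - [80, [0, 0, 0.01], 0]
    - [80, [0, 0, 0.01], 0]
    - [80, [0, 0, 0.01], 0]
    - [80, [0, 0, 0.01], 0]
    - [80, [0, 0, 0.0], 0]
    - [80, [0, 0, 0], 0]
    - [80, [0, 0, 0], 0]
    - [80, [0, 0, 0], 0]

```text
time: 5.68
tool_pos: [0.5907, -0.0703, 0.1207]
tcp_rot: [2.1, 2.301, 0.033]
wrist_force: [0.5, 0.7, -0.2]
width: 0.688
```

```bash
python3 -c "
from h import *
off(.5917,-.0693,.088,5.3);print(bot.read_state()['q'])"
```

```text
t5.68 pos [ 0.5907 -0.0703  0.1207] yaw 5.24 tilt 1.928 shift mm [ 1.  -0.  32.7] zax [ 0.0336 -0.0023] turn -0.001 F [ 0.5  0.7 -0.2] w 0.688
[-0.16197256  0.21441754  1.93082852  0.00388809  0.96284807 -0.2555171 ]
```

Emit:
servo_tool:
  moves:
    - [80, [0, 0, 0.006], 0]
    - [80, [0, 0, 0.006], 0]
    - [80, [0, 0, 0.006], 0]
    - [80, [0, 0, 0.005], 0]
    - [80, [0, 0, 0.003], 0]
    - [80, [0, 0, 0], 0]
    - [80, [0, 0, 0], 0]
    - [80, [0, 0, 0], 0]

```text
time: 6.35
tool_pos: [0.5926, -0.0705, 0.0931]
tcp_rot: [2.098, 2.3, 0.034]
wrist_force: [-0.2, 0.9, 0.1]
width: 0.684
```

```bash
python3 -c "
from h import *
off(.5917,-.0693,.088,5.3);print(bot.read_state()['q'])"
```

```text
t6.35 pos [ 0.5926 -0.0705  0.0931] yaw 5.25 tilt 2.052 shift mm [ 1.3 -1.   5. ] zax [ 0.0357 -0.0026] turn -0.001 F [-0.2  0.9  0.1] w 0.684
[-0.16180417  0.24933844  1.94644128  0.00403614  0.91014879 -0.25566521]
```

Emit:
servo_tool:
  newtons: 50
  moves:
    - [80, [0, -0.001, 0.003], 0]
    - [255, [0, 0, 0.001], 0]
    - [255, [0, 0, 0], 0]
    - [255, [0, 0, 0], 0]
    - [255, [0, 0, 0], 0]
    - [255, [0, 0, 0], 0]
    - [255, [0, 0, 0], 0]
    - [255, [0, 0, 0], 0]

```text
time: 7.02
tool_pos: [0.5915, -0.0707, 0.0896]
tcp_rot: [2.098, 2.3, 0.034]
wrist_force: [-0.9, -0.2, 0.1]
width: 0.326
```

```bash
python3 -c "
from h import *
off(.5917,-.0693,.088,5.3)"
```

```text
t7.02 pos [ 0.5915 -0.0707  0.0896] yaw 5.25 tilt 2.038 shift mm [1.4 0.3 1.7] zax [ 0.0354 -0.0029] turn -0.001 F [-0.9 -0.2  0.1] w 0.326
```

Emit:
servo_tool:
  moves:
    - [255, [0, 0, -0.006], 0]
    - [255, [0, 0, -0.012], 0]
    - [255, [0, 0, -0.015], 0]
    - [255, [0, 0, -0.015], 0]
    - [255, [0, 0, -0.015], 0]
    - [255, [0, 0, -0.015], 0]
    - [255, [0, 0, -0.01], 0]
    - [255, [0, 0, -0.005], 0]

```text
time: 7.68
tool_pos: [0.5795, -0.0688, 0.179]
tcp_rot: [2.111, 2.313, 0.016]
wrist_force: [0.2, -0.2, -6.1]
width: 0.321
```

```bash
cat >>h.py <<'E'
import math
a=math.radians(-7.8);MC=np.array([.4965,-.3095]);mx=np.array([math.cos(a),math.sin(a)]);my=np.array([-mx[1],mx[0]])
def mat(u,v): return MC+u*mx+v*my
E
python3 -c "
from h import *
for u in(-.085,0,.085):print(mat(u,0))
t=mat(0.085,0);off(*t,.2,5.3)"
```

```text
[ 0.41228643 -0.29796418]
[ 0.4965 -0.3095]
[ 0.58071357 -0.32103582]
t7.68 pos [ 0.5795 -0.0688  0.179 ] yaw 5.24 tilt 0.818 shift mm [-251.3  -21.5  -21.2] zax [0.0142 0.001 ] turn -0.001 F [ 0.2 -0.2 -6.1] w 0.321
```

Emit:
servo_tool:
  moves:
    - [255, [-0.012, -0.001, 0], 0]
    - [255, [-0.022, -0.002, 0], 0]
    - [255, [-0.03, -0.003, 0], 0]
    - [255, [-0.03, -0.003, 0], 0]
    - [255, [-0.03, -0.003, 0], 0]
    - [255, [-0.03, -0.003, 0], 0]
    - [255, [-0.03, -0.003, 0], 0]
    - [255, [-0.025, -0.002, 0], 0]

```text
time: 8.35
tool_pos: [0.5758, -0.2829, 0.1747]
tcp_rot: [2.104, 2.329, 0.015]
wrist_force: [-0.2, -0.5, -7.1]
width: 0.318
```

```bash
python3 -c "
from h import *
t=mat(0.085,0);off(*t,.2,5.3)"
```

```text
t8.35 pos [ 0.5758 -0.2829  0.1747] yaw 5.82 tilt 0.573 shift mm [-38.3   1.2 -25.5] zax [0.0085 0.0053] turn 0.009 F [-0.2 -0.5 -7.1] w 0.318
```

Emit:
servo_tool:
  moves:
    - [255, [-0.016, 0, 0], 0]
    - [255, [-0.01, 0, 0], 0]
    - [255, [-0.005, 0, 0.003], 0]
    - [255, [0, 0, 0.008], 0]
    - [255, [0, 0, 0.01], 0]
    - [255, [0, 0, 0.01], 0]
    - [255, [0, 0, 0.01], 0]
    - [255, [0, 0, 0.01], 0]

```text
time: 9.02
tool_pos: [0.578, -0.3176, 0.1166]
tcp_rot: [-2.11, -2.327, -0.014]
wrist_force: [-0.3, -0.7, -7.4]
width: 0.319
```

```bash
python3 -c "
from h import *
t=mat(0.085,0);off(*t,.0816,5.3)"
```

```text
t9.02 pos [ 0.578  -0.3176  0.1166] yaw 5.62 tilt 0.521 shift mm [-3.9  2.1 35. ] zax [0.0059 0.0069] turn 0.006 F [-0.3 -0.7 -7.4] w 0.319
```

Emit:
servo_tool:
  moves:
    - [255, [0, 0, 0.007], 0]
    - [255, [0, 0, 0.005], 0]
    - [255, [0, 0, 0.004], 0]
    - [255, [0, 0, 0.003], 0]
    - [255, [0, 0, 0.002], 0]
    - [255, [0, 0, 0.001], 0]
    - [255, [0, 0, 0.0], 0]
    - [255, [0, 0, 0.0], 0]

```text
time: 9.68
tool_pos: [0.5764, -0.3128, 0.0875]
tcp_rot: [-2.1, -2.326, -0.013]
wrist_force: [0.7, -0.6, -6.4]
width: 0.32
```

```bash
python3 -c "
from h import *
t=mat(0.085,0);off(*t,.0816,5.3)"
```

```text
t9.68 pos [ 0.5764 -0.3128  0.0875] yaw 5.83 tilt 0.655 shift mm [-8.7  3.4  5.8] zax [-0.0005  0.0114] turn 0.009 F [ 0.7 -0.6 -6.4] w 0.32
```

Emit:
servo_tool:
  moves:
    - [255, [0, 0, 0.001], 0]
    - [255, [0, 0, 0.001], 0]
    - [255, [0, 0, 0.001], 0]
    - [255, [0, 0, 0.001], 0]
    - [255, [0, 0, 0.001], 0]
    - [255, [0, 0, 0.0], 0]
    - [255, [0, 0, 0.0], 0]
    - [255, [0, 0, 0.0], 0]

```text
time: 10.35
tool_pos: [0.5777, -0.3141, 0.0844]
tcp_rot: [-2.104, -2.328, -0.014]
wrist_force: [0.3, 0.1, -6.6]
width: 0.319
```

```bash
python3 -c "
from h import *
t=mat(0.085,0);off(*t,.0816,5.3)"
```

```text
t10.35 pos [ 0.5777 -0.3141  0.0844] yaw 5.79 tilt 0.555 shift mm [-7.2  2.3  2.8] zax [0.0033 0.0091] turn 0.009 F [ 0.3  0.1 -6.6] w 0.319
```

Emit:
servo_tool:
  moves:
    - [255, [0, 0, 0.001], 0]
    - [255, [0, 0, 0.001], 0]
    - [255, [0, 0, 0.001], 0]
    - [255, [0, 0, 0.001], 0]
    - [255, [0, 0, 0.001], 0]
    - [255, [0, 0, 0.001], 0]
    - [255, [0, 0, 0.0], 0]
    - [255, [0, 0, 0.0], 0]

```text
time: 11.02
tool_pos: [0.5782, -0.3143, 0.0822]
tcp_rot: [-2.104, -2.329, -0.014]
wrist_force: [-1.7, 1.1, -1.7]
width: 0.322
```

```bash
python3 -c "
from h import *
t=mat(0.085,0);off(*t,.0816,5.3)"
```

```text
t11.02 pos [ 0.5782 -0.3143  0.0822] yaw 5.81 tilt 0.536 shift mm [-6.9  1.8  0.5] zax [0.0042 0.0084] turn 0.009 F [-1.7  1.1 -1.7] w 0.322
```

Emit:
servo_tool:
  moves:
    - [200, [0, 0, 0], 0]
    - [80, [0, 0, 0], 0]
    - [80, [0, 0, 0], 0]
    - [80, [0, 0, 0], 0]
    - [80, [0, 0, -0.004], 0]
    - [80, [0, 0, -0.01], 0]
    - [80, [0, 0, -0.015], 0]
    - [80, [0, 0, -0.02], 0]

```text
time: 11.68
tool_pos: [0.5793, -0.3154, 0.1318]
tcp_rot: [-2.106, -2.331, -0.015]
wrist_force: [-0.4, 0.5, -0.6]
width: 0.687
```

```bash
python3 -c "
from h import *
off(.587,.0097,.18,1.35)"
```

```text
t11.68 pos [ 0.5793 -0.3154  0.1318] yaw 5.80 tilt 0.559 shift mm [323.   40.9 -45.8] zax [0.0064 0.0074] turn 0.078 F [-0.4  0.5 -0.6] w 0.687
```

Emit:
servo_tool:
  moves:
    - [80, [0, 0, -0.02], 0.026]
    - [80, [0.01, 0.001, -0.015], 0.026]
    - [80, [0.02, 0.001, -0.008], 0.026]
    - [80, [0.03, 0.001, 0], 0]
    - [80, [0.035, 0.001, 0], 0]
    - [80, [0.035, 0.001, 0], 0]
    - [80, [0.035, 0.001, 0], 0]
    - [80, [0.035, 0.001, 0], 0]

```text
time: 12.35
tool_pos: [0.5898, -0.1208, 0.1965]
tcp_rot: [2.192, 2.208, 0.029]
wrist_force: [0.1, 0.4, 0.2]
width: 0.687
```

```bash
python3 -c "
from h import *
off(.587,.0097,.18,1.35)"
```

```text
t12.35 pos [ 0.5898 -0.1208  0.1965] yaw 0.43 tilt 2.034 shift mm [130.6  -2.4  15.4] zax [ 0.0346 -0.008 ] turn -0.016 F [0.1 0.4 0.2] w 0.687
```

Emit:
servo_tool:
  moves:
    - [80, [0.03, 0, 0], 0]
    - [80, [0.028, 0, 0], 0]
    - [80, [0.022, 0, 0], 0]
    - [80, [0.014, 0, 0], 0]
    - [80, [0.007, 0, 0], 0]
    - [80, [0.003, 0, 0.003], 0]
    - [80, [0, 0, 0.006], 0]
    - [80, [0, 0, 0.008], 0]

```text
time: 13.02
tool_pos: [0.5945, -0.0052, 0.1912]
tcp_rot: [2.173, 2.206, 0.052]
wrist_force: [0.1, 0.1, 0.2]
width: 0.689
```

```bash
python3 -c "
from h import *
off(.587,.0097,.089,1.35)"
```

```text
t13.02 pos [ 0.5945 -0.0052  0.1912] yaw 0.88 tilt 3.198 shift mm [ 15.9 -12.9 101.5] zax [ 0.0553 -0.0075] turn -0.008 F [0.1 0.1 0.2] w 0.689
```

Emit:
servo_tool:
  moves:
    - [80, [0.004, -0.003, 0], 0]
    - [80, [0.004, -0.003, 0], 0]
    - [80, [0.003, -0.003, 0], 0]
    - [80, [0.002, -0.002, 0], 0]
    - [80, [0, 0, 0], 0]
    - [80, [0, 0, 0], 0]
    - [80, [0, 0, 0], 0]
    - [80, [0, 0, 0], 0]

```text
time: 13.68
tool_pos: [0.5802, 0.0046, 0.1865]
tcp_rot: [2.182, 2.203, 0.044]
wrist_force: [0.3, 0.0, -0.4]
width: 0.691
```

```bash
python3 -c "
from h import *
off(.587,.0097,.089,1.35)"
```

```text
t13.68 pos [0.5802 0.0046 0.1865] yaw 0.56 tilt 2.856 shift mm [ 5.9  2.1 97.7] zax [ 0.0491 -0.0086] turn -0.014 F [ 0.3  0.  -0.4] w 0.691
```

Emit:
servo_tool:
  moves:
    - [80, [0, 0, 0.006], 0]
    - [80, [0, 0, 0.012], 0]
    - [80, [0, 0, 0.015], 0]
    - [80, [0, 0, 0.012], 0]
    - [80, [0, 0, 0.008], 0]
    - [80, [0, 0, 0.004], 0]
    - [80, [0, 0, 0], 0]
    - [80, [0, 0, 0], 0]

```text
time: 14.35
tool_pos: [0.5832, 0.0038, 0.1233]
tcp_rot: [2.182, 2.203, 0.043]
wrist_force: [-0.3, 0.0, 0.2]
width: 0.684
```

```bash
python3 -c "
from h import *
off(.587,.0097,.089,1.35)"
```

```text
t14.35 pos [0.5832 0.0038 0.1233] yaw 0.55 tilt 2.806 shift mm [ 6.2  2.2 34.3] zax [ 0.0482 -0.0087] turn -0.014 F [-0.3  0.   0.2] w 0.684
```

Emit:
servo_tool:
  moves:
    - [80, [0.002, 0, -0.025], 0]
    - [80, [0.002, 0.001, -0.02], 0]
    - [80, [0.001, 0.001, -0.015], 0]
    - [80, [0, 0, -0.01], 0]
    - [80, [0, 0, -0.006], 0]
    - [80, [0, 0, -0.003], 0]
    - [80, [0, 0, 0], 0]
    - [80, [0, 0, 0], 0]

```text
time: 15.02
tool_pos: [0.5811, 0.0096, 0.2061]
tcp_rot: [2.183, 2.203, 0.042]
wrist_force: [0.5, 0.1, -0.8]
width: 0.682
```

```bash
python3 -c "
from h import *
off(.587,.0097,.089,1.35)"
```

```text
t15.02 pos [0.5811 0.0096 0.2061] yaw 0.54 tilt 2.780 shift mm [  1.2   0.3 117.2] zax [ 0.0477 -0.0088] turn -0.014 F [ 0.5  0.1 -0.8] w 0.682
```

Emit:
servo_tool:
  moves:
    - [80, [0.001, 0, 0.006], -0.014]
    - [80, [0, 0, 0.012], 0]
    - [80, [0, 0, 0.016], 0]
    - [80, [0, 0, 0.018], 0]
    - [80, [0, 0, 0.016], 0]
    - [80, [0, 0, 0.012], 0]
    - [80, [0, 0, 0.007], 0]
    - [80, [0, 0, 0.003], 0]

```text
time: 15.68
tool_pos: [0.5802, 0.0097, 0.1011]
tcp_rot: [2.171, 2.226, 0.03]
wrist_force: [-0.3, 0.1, -0.6]
width: 0.688
```

```bash
python3 -c "
from h import *
off(.587,.0097,.089,1.35)"
```

```text
t15.68 pos [0.5802 0.0097 0.1011] yaw 1.46 tilt 2.150 shift mm [-0.1  6.3 12.3] zax [ 0.0365 -0.0085] turn 0.002 F [-0.3  0.1 -0.6] w 0.688
```

Emit:
servo_tool:
  moves:
    - [80, [0, 0.001, 0.001], 0]
    - [80, [0, 0.002, 0.002], 0]
    - [80, [0, 0.002, 0.003], 0]
    - [80, [0, 0.001, 0.003], 0]
    - [80, [0, 0, 0.001], 0]
    - [80, [0, 0, 0], 0]
    - [80, [0, 0, 0], 0]
    - [80, [0, 0, 0], 0]

```text
time: 16.35
tool_pos: [0.5878, 0.0098, 0.0902]
tcp_rot: [2.17, 2.226, 0.031]
wrist_force: [-0.0, 0.4, 0.8]
width: 0.687
```

```bash
python3 -c "
from h import *
off(.587,.0097,.089,1.35)"
```

```text
t16.35 pos [0.5878 0.0098 0.0902] yaw 1.47 tilt 2.171 shift mm [-0.  -0.9  1.1] zax [ 0.0369 -0.0085] turn 0.002 F [-0.   0.4  0.8] w 0.687
```

Closing on the round anvil.

Emit:
servo_tool:
  newtons: 50
  moves:
    - [255, [0, -0.001, 0], 0]
    - [255, [0, 0, 0], 0]
    - [255, [0, 0, 0], 0]
    - [255, [0, 0, 0], 0]
    - [255, [0, 0, 0], 0]
    - [255, [0, 0, 0], 0]
    - [255, [0, 0, 0], 0]
    - [255, [0, 0, 0], 0]

```text
time: 17.02
tool_pos: [0.5869, 0.0098, 0.0915]
tcp_rot: [2.169, 2.226, 0.032]
wrist_force: [-0.2, 0.3, 0.5]
width: 0.26
```

```bash
python3 -c "
from h import *
t=mat(0,0);off(*t,.089,1.35)"
```

```text
t17.02 pos [0.5869 0.0098 0.0915] yaw 1.48 tilt 2.246 shift mm [-316.8  -98.6    1.8] zax [ 0.0382 -0.0086] turn 0.002 F [-0.2  0.3  0.5] w 0.26
```

Emit:
servo_tool:
  moves:
    - [255, [0, 0, -0.005], 0]
    - [255, [0, 0, -0.01], 0]
    - [255, [0, 0, -0.015], 0]
    - [255, [0, 0, -0.018], 0]
    - [255, [0, 0, -0.018], 0]
    - [255, [0, 0, -0.015], 0]
    - [255, [0, 0, -0.01], 0]
    - [255, [0, 0, -0.005], 0]

```text
time: 17.68
tool_pos: [0.577, 0.0108, 0.1873]
tcp_rot: [2.178, 2.234, 0.016]
wrist_force: [-0.3, 0.6, -3.4]
width: 0.261
```

```bash
python3 -c "
from h import *
t=mat(0,0);off(*t,.2,1.35)"
```

```text
t17.68 pos [0.577  0.0108 0.1873] yaw 1.47 tilt 1.386 shift mm [-318.3  -88.4  -12. ] zax [ 0.0228 -0.0081] turn 0.002 F [-0.3  0.6 -3.4] w 0.261
```

Emit:
servo_tool:
  moves:
    - [255, [-0.008, -0.002, 0], 0]
    - [255, [-0.018, -0.005, 0], 0]
    - [255, [-0.028, -0.008, 0], 0]
    - [255, [-0.034, -0.01, 0], 0]
    - [255, [-0.036, -0.01, 0], 0]
    - [255, [-0.036, -0.01, 0], 0]
    - [255, [-0.034, -0.009, 0], 0]
    - [255, [-0.03, -0.008, 0], 0]

```text
time: 18.35
tool_pos: [0.5173, -0.2188, 0.1839]
tcp_rot: [2.166, 2.251, 0.016]
wrist_force: [0.5, -0.1, -3.0]
width: 0.259
```

```bash
python3 -c "
from h import *
t=mat(0,0);off(*t,.2,1.35)"
```

```text
t18.35 pos [ 0.5173 -0.2188  0.1839] yaw 2.20 tilt 1.159 shift mm [-90.  -23.9 -16.1] zax [ 0.0197 -0.0045] turn 0.015 F [ 0.5 -0.1 -3. ] w 0.259
```

Emit:
servo_tool:
  moves:
    - [255, [-0.024, -0.006, 0], 0]
    - [255, [-0.019, -0.005, 0], 0]
    - [255, [-0.014, -0.004, 0], 0]
    - [255, [-0.01, -0.002, 0], 0]
    - [255, [-0.006, -0.001, 0.003], 0]
    - [255, [-0.003, 0, 0.006], 0]
    - [255, [0, 0, 0.01], 0]
    - [255, [0, 0, 0.012], 0]

```text
time: 19.02
tool_pos: [0.4947, -0.3079, 0.1466]
tcp_rot: [2.179, 2.244, 0.009]
wrist_force: [0.7, -0.5, -4.3]
width: 0.256
```

```bash
python3 -c "
from h import *
t=mat(0,0);off(*t,.0835,1.35)"
```

```text
t19.02 pos [ 0.4947 -0.3079  0.1466] yaw 1.68 tilt 0.832 shift mm [-1.3  1.  63.2] zax [ 0.0136 -0.0052] turn 0.006 F [ 0.7 -0.5 -4.3] w 0.256
```

Emit:
servo_tool:
  moves:
    - [255, [0, 0, 0.011], 0]
    - [255, [0, 0, 0.01], 0]
    - [255, [0, 0, 0.009], 0]
    - [255, [0, 0, 0.007], 0]
    - [255, [0, 0, 0.005], 0]
    - [255, [0, 0, 0.003], 0]
    - [255, [0, 0, 0.002], 0]
    - [255, [0, 0, 0.001], 0]

```text
time: 19.68
tool_pos: [0.493, -0.3012, 0.0864]
tcp_rot: [2.181, 2.259, 0.008]
wrist_force: [-0.1, -0.1, -3.3]
width: 0.256
```

```bash
python3 -c "
from h import *
t=mat(0,0);off(*t,.0835,1.35)"
```

```text
t19.68 pos [ 0.493  -0.3012  0.0864] yaw 2.00 tilt 0.286 shift mm [-8.4  3.1  2.9] zax [0.0043 0.0025] turn 0.011 F [-0.1 -0.1 -3.3] w 0.256
```

Emit:
servo_tool:
  moves:
    - [255, [0, 0, 0.001], 0]
    - [255, [0, 0, 0.001], 0]
    - [255, [0, 0, 0.001], 0]
    - [255, [0, 0, 0.001], 0]
    - [255, [0, 0, 0.001], 0]
    - [255, [0, 0, 0.001], 0]
    - [255, [0, 0, 0.0], 0]
    - [255, [0, 0, 0.0], 0]

```text
time: 20.35
tool_pos: [0.495, -0.3029, 0.0841]
tcp_rot: [2.178, 2.254, 0.009]
wrist_force: [0.3, 1.2, -4.2]
width: 0.26
```

```bash
python3 -c "
from h import *
t=mat(0,0);off(*t,.0835,1.35)"
```

```text
t20.35 pos [ 0.495  -0.3029  0.0841] yaw 1.98 tilt 0.523 shift mm [-6.6  1.2  0.7] zax [ 0.0091 -0.001 ] turn 0.011 F [ 0.3  1.2 -4.2] w 0.26
```

Emit:
servo_tool:
  moves:
    - [255, [0, 0, 0.001], 0]
    - [255, [0, 0, 0.001], 0]
    - [255, [0, 0, 0.001], 0]
    - [255, [0, 0, 0.001], 0]
    - [255, [0, 0, 0.001], 0]
    - [255, [0, 0, 0.001], 0]
    - [255, [0, 0, 0.0], 0]
    - [255, [0, 0, 0.0], 0]

```text
time: 21.02
tool_pos: [0.4957, -0.3035, 0.0838]
tcp_rot: [2.177, 2.254, 0.009]
wrist_force: [-0.3, 0.2, -3.5]
width: 0.256
```

```bash
python3 -c "
from h import *
t=mat(0,0);off(*t,.0835,1.35)"
```

```text
t21.02 pos [ 0.4957 -0.3035  0.0838] yaw 1.99 tilt 0.559 shift mm [-6.   0.6  0.3] zax [ 0.0096 -0.0017] turn 0.011 F [-0.3  0.2 -3.5] w 0.256
```

Emit:
servo_tool:
  moves:
    - [255, [0, 0, 0.002], 0]
    - [255, [0, 0, 0.002], 0]
    - [255, [0, 0, 0.002], 0]
    - [255, [0, 0, 0.001], 0]
    - [255, [0, 0, 0.001], 0]
    - [255, [0, 0, 0.001], 0]
    - [255, [0, 0, 0.0], 0]
    - [255, [0, 0, 0.0], 0]

```text
time: 21.68
tool_pos: [0.4962, -0.3041, 0.0836]
tcp_rot: [2.177, 2.255, 0.007]
wrist_force: [-0.5, 1.4, 1.0]
width: 0.257
```

```bash
python3 -c "
from h import *
t=mat(0,0);off(*t,.0835,1.35)"
```

```text
t21.68 pos [ 0.4962 -0.3041  0.0836] yaw 2.01 tilt 0.492 shift mm [-5.4  0.1  0.1] zax [ 0.0084 -0.0016] turn 0.012 F [-0.5  1.4  1. ] w 0.257
```

On the mat. Releasing and rising.

Emit:
servo_tool:
  moves:
    - [200, [0, 0, 0], 0]
    - [80, [0, 0, 0], 0]
    - [80, [0, 0, 0], 0]
    - [80, [0, 0, 0], 0]
    - [80, [0, 0, -0.005], 0]
    - [80, [0, 0, -0.01], 0]
    - [80, [0, 0, -0.015], 0]
    - [80, [0, 0, -0.02], 0]

```text
time: 22.35
tool_pos: [0.4945, -0.3032, 0.1313]
tcp_rot: [2.181, 2.259, 0.006]
wrist_force: [-0.2, -0.3, -0.1]
width: 0.687
```

```bash
python3 -c "
from h import *
off(.5892,.0805,.19,1.35)"
```

```text
t22.35 pos [ 0.4945 -0.3032  0.1313] yaw 2.01 tilt 0.244 shift mm [380.2 108.3 -57.7] zax [0.004  0.0015] turn 0.012 F [-0.2 -0.3 -0.1] w 0.687
```

Emit:
servo_tool:
  moves:
    - [80, [0.003, 0.001, -0.018], 0]
    - [80, [0.01, 0.003, -0.012], 0]
    - [80, [0.018, 0.005, -0.008], 0]
    - [80, [0.026, 0.007, -0.004], 0]
    - [80, [0.032, 0.009, 0], 0]
    - [80, [0.036, 0.01, 0], 0]
    - [80, [0.038, 0.011, 0], 0]
    - [80, [0.038, 0.011, 0], 0]

```text
time: 23.02
tool_pos: [0.5513, -0.1007, 0.19]
tcp_rot: [2.18, 2.229, 0.015]
wrist_force: [0.9, -0.3, -0.5]
width: 0.687
```

```bash
python3 -c "
from h import *
off(.5892,.0805,.19,1.35)"
```

```text
t23.02 pos [ 0.5513 -0.1007  0.19  ] yaw 1.27 tilt 1.480 shift mm [180.3  41.9  -0.8] zax [ 0.0239 -0.0099] turn -0.001 F [ 0.9 -0.3 -0.5] w 0.687
```

Emit:
servo_tool:
  moves:
    - [80, [0.036, 0.008, 0], 0]
    - [80, [0.032, 0.007, 0], 0]
    - [80, [0.027, 0.006, 0], 0]
    - [80, [0.021, 0.005, 0], 0]
    - [80, [0.016, 0.004, 0], 0]
    - [80, [0.011, 0.003, 0], 0]
    - [80, [0.006, 0.001, 0], 0]
    - [80, [0.003, 0, 0], 0]

```text
time: 23.68
tool_pos: [0.5839, 0.0729, 0.197]
tcp_rot: [2.166, 2.236, 0.031]
wrist_force: [0.6, 0.0, 0.3]
width: 0.691
```

```bash
python3 -c "
from h import *
off(.5892,.0805,.092,1.35)"
```

```text
t23.68 pos [0.5839 0.0729 0.197 ] yaw 1.84 tilt 1.992 shift mm [  8.2   2.  105.1] zax [ 0.0343 -0.0057] turn 0.009 F [0.6 0.  0.3] w 0.691
```

Emit:
servo_tool:
  moves:
    - [80, [0.002, 0, 0.005], 0]
    - [80, [0.002, 0.001, 0.01], 0]
    - [80, [0.002, 0.001, 0.014], 0]
    - [80, [0.001, 0, 0.016], 0]
    - [80, [0, 0, 0.015], 0]
    - [80, [0, 0, 0.012], 0]
    - [80, [0, 0, 0.008], 0]
    - [80, [0, 0, 0.004], 0]

```text
time: 24.35
tool_pos: [0.5886, 0.0743, 0.1072]
tcp_rot: [2.172, 2.227, 0.03]
wrist_force: [0.4, 0.3, 0.2]
width: 0.691
```

```bash
python3 -c "
from h import *
off(.5892,.0805,.092,1.35)"
```

```text
t24.35 pos [0.5886 0.0743 0.1072] yaw 1.45 tilt 2.080 shift mm [ 6.3  0.2 15.2] zax [ 0.0355 -0.0078] turn 0.002 F [0.4 0.3 0.2] w 0.691
```

Emit:
servo_tool:
  moves:
    - [80, [0.001, 0, 0.002], 0]
    - [80, [0.002, 0, 0.003], 0]
    - [80, [0.002, 0, 0.003], 0]
    - [80, [0.001, 0, 0.003], 0]
    - [80, [0, 0, 0.001], 0]
    - [80, [0, 0, 0], 0]
    - [80, [0, 0, 0], 0]
    - [80, [0, 0, 0], 0]

```text
time: 25.02
tool_pos: [0.5899, 0.0802, 0.0947]
tcp_rot: [2.172, 2.225, 0.032]
wrist_force: [-0.2, 0.3, 0.2]
width: 0.691
```

```bash
python3 -c "
from h import *
off(.5892,.0805,.092,1.35)"
```

```text
t25.02 pos [0.5899 0.0802 0.0947] yaw 1.38 tilt 2.163 shift mm [ 0.4 -0.8  2.6] zax [ 0.0369 -0.0077] turn 0.001 F [-0.2  0.3  0.2] w 0.691
```

Emit:
servo_tool:
  newtons: 50
  moves:
    - [255, [0, -0.001, 0.002], 0]
    - [255, [0, 0, 0.001], 0]
    - [255, [0, 0, 0], 0]
    - [255, [0, 0, 0], 0]
    - [255, [0, 0, 0], 0]
    - [255, [0, 0, 0], 0]
    - [255, [0, 0, 0], 0]
    - [255, [0, 0, 0], 0]

```text
time: 25.68
tool_pos: [0.5892, 0.0802, 0.0928]
tcp_rot: [2.172, 2.225, 0.033]
wrist_force: [-1.6, 0.7, 0.1]
width: 0.415
```

```bash
python3 -c "
from h import *
t=mat(-.083,0);off(*t,.092,1.35)"
```

```text
t25.68 pos [0.5892 0.0802 0.0928] yaw 1.39 tilt 2.230 shift mm [-374.1 -184.    -3. ] zax [ 0.0382 -0.0076] turn 0.001 F [-1.6  0.7  0.1] w 0.415
```

Emit:
servo_tool:
  moves:
    - [255, [0, 0, -0.005], 0]
    - [255, [0, 0, -0.01], 0]
    - [255, [0, 0, -0.015], 0]
    - [255, [0, 0, -0.018], 0]
    - [255, [0, 0, -0.018], 0]
    - [255, [0, 0, -0.015], 0]
    - [255, [0, 0, -0.01], 0]
    - [255, [0, 0, -0.005], 0]

```text
time: 26.35
tool_pos: [0.5792, 0.0802, 0.1879]
tcp_rot: [2.179, 2.232, 0.013]
wrist_force: [0.8, -0.8, -4.2]
width: 0.414
```

```bash
python3 -c "
from h import *
t=mat(-.083,0);off(*t,.2,1.35)"
```

```text
t26.35 pos [0.5792 0.0802 0.1879] yaw 1.38 tilt 1.363 shift mm [-374.5 -173.7  -12.2] zax [ 0.0219 -0.0093] turn 0.001 F [ 0.8 -0.8 -4.2] w 0.414
```

Emit:
servo_tool:
  moves:
    - [255, [-0.008, -0.003, 0], 0]
    - [255, [-0.018, -0.008, 0], 0]
    - [255, [-0.028, -0.013, 0], 0]
    - [255, [-0.034, -0.016, 0], 0]
    - [255, [-0.036, -0.017, 0], 0]
    - [255, [-0.036, -0.017, 0], 0]
    - [255, [-0.036, -0.017, 0], 0]
    - [255, [-0.034, -0.016, 0], 0]

```text
time: 27.02
tool_pos: [0.4738, -0.156, 0.184]
tcp_rot: [2.165, 2.249, 0.015]
wrist_force: [0.4, 0.2, -3.9]
width: 0.412
```

```bash
python3 -c "
from h import *
t=mat(-.083,0);off(*t,.2,1.35)"
```

```text
t27.02 pos [ 0.4738 -0.156   0.184 ] yaw 2.19 tilt 1.234 shift mm [-140.   -64.5  -16.4] zax [ 0.0206 -0.0062] turn 0.015 F [ 0.4  0.2 -3.9] w 0.412
```

Emit:
servo_tool:
  moves:
    - [255, [-0.03, -0.014, 0], 0.005]
    - [255, [-0.026, -0.012, 0], 0.005]
    - [255, [-0.022, -0.01, 0], 0.005]
    - [255, [-0.018, -0.008, 0], 0]
    - [255, [-0.014, -0.006, 0], 0]
    - [255, [-0.01, -0.004, 0], 0]
    - [255, [-0.006, -0.002, 0], 0]
    - [255, [-0.003, -0.001, 0.002], 0]

```text
time: 27.68
tool_pos: [0.4033, -0.2993, 0.174]
tcp_rot: [2.203, 2.229, 0.003]
wrist_force: [0.2, 0.4, -3.3]
width: 0.416
```

```bash
python3 -c "
from h import *
t=mat(-.083,0);off(*t,.0848,1.35)"
```

```text
t27.68 pos [ 0.4033 -0.2993  0.174 ] yaw 0.69 tilt 0.450 shift mm [ 1.3 10.4 89.2] zax [ 0.0067 -0.0041] turn -0.012 F [ 0.2  0.4 -3.3] w 0.416
```

Emit:
servo_tool:
  moves:
    - [255, [0, 0.002, 0.004], 0]
    - [255, [0, 0.002, 0.008], 0]
    - [255, [0, 0.002, 0.011], 0]
    - [255, [0, 0.002, 0.012], 0]
    - [255, [0, 0, 0.012], 0]
    - [255, [0, 0, 0.01], 0]
    - [255, [0, 0, 0.007], 0]
    - [255, [0, 0, 0.005], 0]

```text
time: 28.35
tool_pos: [0.4132, -0.2948, 0.096]
tcp_rot: [2.201, 2.237, 0.005]
wrist_force: [-0.2, 0.3, -3.2]
width: 0.42
```

```bash
python3 -c "
from h import *
t=mat(-.083,0);off(*t,.0848,1.35)"
```

```text
t28.35 pos [ 0.4132 -0.2948  0.096 ] yaw 0.94 tilt 0.276 shift mm [-3.4  1.  11.2] zax [ 0.0048 -0.0005] turn -0.007 F [-0.2  0.3 -3.2] w 0.42
```

Emit:
servo_tool:
  moves:
    - [255, [0, 0, 0.003], 0]
    - [255, [0, 0, 0.002], 0]
    - [255, [0, 0, 0.002], 0]
    - [255, [0, 0, 0.002], 0]
    - [255, [0, 0, 0.001], 0]
    - [255, [0, 0, 0.001], 0]
    - [255, [0, 0, 0.001], 0]
    - [255, [0, 0, 0.0], 0]

```text
time: 29.02
tool_pos: [0.4135, -0.2949, 0.0859]
tcp_rot: [2.199, 2.239, 0.003]
wrist_force: [0.1, 0.0, -3.9]
width: 0.411
```

```bash
python3 -c "
from h import *
t=mat(-.083,0);off(*t,.0848,1.35)"
```

```text
t29.02 pos [ 0.4135 -0.2949  0.0859] yaw 1.03 tilt 0.200 shift mm [-3.3  0.7  1.1] zax [ 0.0034 -0.0008] turn -0.006 F [ 0.1  0.  -3.9] w 0.411
```

Emit:
servo_tool:
  moves:
    - [255, [0, 0, 0.001], 0]
    - [255, [0, 0, 0.002], 0]
    - [255, [0, 0, 0.002], 0]
    - [255, [0, 0, 0.001], 0]
    - [255, [0, 0, 0.001], 0]
    - [255, [0, 0, 0.001], 0]
    - [255, [0, 0, 0.0], 0]
    - [255, [0, 0, 0.0], 0]

```text
time: 29.68
tool_pos: [0.4151, -0.2974, 0.0855]
tcp_rot: [2.196, 2.236, 0.001]
wrist_force: [-0.3, 0.2, -2.2]
width: 0.414
```

```bash
python3 -c "
from h import *
t=mat(-.083,0);off(*t,.0848,1.35)"
```

```text
t29.68 pos [ 0.4151 -0.2974  0.0855] yaw 1.04 tilt 0.428 shift mm [-0.8 -0.8  0.7] zax [ 0.0058 -0.0047] turn -0.005 F [-0.3  0.2 -2.2] w 0.414
```

Emit:
servo_tool:
  moves:
    - [220, [0, 0, 0.001], 0]
    - [150, [0, 0, 0], 0]
    - [80, [0, 0, 0], 0]
    - [80, [0, 0, 0], 0]
    - [80, [0, 0, -0.005], 0]
    - [80, [0, 0, -0.01], 0]
    - [80, [0, 0, -0.015], 0]
    - [80, [0, 0, -0.02], 0]

```text
time: 30.35
tool_pos: [0.4143, -0.2971, 0.1341]
tcp_rot: [2.198, 2.238, -0.0]
wrist_force: [-0.1, -0.7, -0.4]
width: 0.688
```

```bash
python3 - <<'E'
from h import *
off(.643,.0167,.19,1.35)
for n in ["top","wrist"]:
    c=bot.read_camera(n);cv2.imwrite(f"pics/{n}3.png",c["pixels"][:,:,::-1])
    if n=="top":
        W=cloud(c)
        m=((W[...,2]>.044)&(W[...,2]<.06)&(W[...,0]>.6)&(W[...,0]<.7)&(abs(W[...,1])<.12)).astype(np.uint8)
        p=W[m>0];print(p.mean(0),cv2.minAreaRect((p[:,:2]*1000).astype(np.float32)))
E
```

```text
t30.35 pos [ 0.4143 -0.2971  0.1341] yaw 1.05 tilt 0.267 shift mm [309.4 234.6 -56.2] zax [ 0.0033 -0.0033] turn -0.005 F [-0.1 -0.7 -0.4] w 0.688
[0.64196712 0.01681822 0.05312815] ((642.5018310546875, 16.690452575683594), (40.6732177734375, 119.43354797363281), 1.4154075384140015)
```

View pics/top3.png

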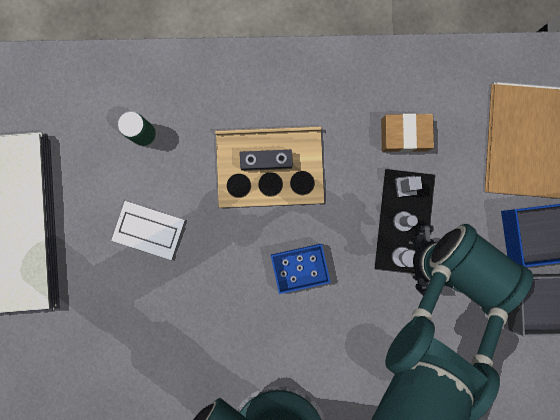

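Emit:
servo_tool:
  moves:
    - [60, [0.003, 0.001, -0.02], 0]
    - [60, [0.01, 0.007, -0.014], 0]
    - [60, [0.018, 0.014, -0.008], 0]
    - [60, [0.026, 0.02, -0.003], 0]
    - [60, [0.03, 0.023, 0], 0]
    - [60, [0.033, 0.025, 0], 0]
    - [60, [0.033, 0.025, 0], 0]
    - [60, [0.033, 0.025, 0], 0]

```text
time: 31.12
tool_pos: [0.5568, -0.1129, 0.1882]
tcp_rot: [2.198, 2.209, 0.003]
wrist_force: [-0.5, -0.7, -1.3]
width: 0.765
```

```bash
python3 -c "
from h import *
off(.6432,.0167,.19,1.4)"
```

```text
t31.12 pos [ 0.5568 -0.1129  0.1882] yaw 0.30 tilt 1.486 shift mm [129.1  87.1  -2.3] zax [ 0.0198 -0.0167] turn -0.019 F [-0.5 -0.7 -1.3] w 0.765
```

Emit:
servo_tool:
  moves:
    - [60, [0.028, 0.018, 0], -0.006]
    - [60, [0.024, 0.016, 0], -0.006]
    - [60, [0.02, 0.013, 0], 0]
    - [60, [0.015, 0.01, 0], 0]
    - [60, [0.01, 0.007, 0], 0]
    - [60, [0.006, 0.003, 0], 0]
    - [60, [0.003, 0.001, 0], 0]
    - [60, [0, 0, 0], 0]

```text
time: 31.78
tool_pos: [0.6309, 0.0081, 0.1867]
tcp_rot: [2.172, 2.231, 0.01]
wrist_force: [0.0, 0.3, 0.5]
width: 0.767
```

```bash
python3 -c "
from h import *
off(.6432,.0167,.043,1.4)"
```

```text
t31.78 pos [0.6309 0.0081 0.1867] yaw 1.55 tilt 1.652 shift mm [ 10.5   9.1 143.8] zax [ 0.0246 -0.015 ] turn 0.003 F [0.  0.3 0.5] w 0.767
```

Emit:
servo_tool:
  moves:
    - [60, [0.002, 0.002, 0.005], 0]
    - [60, [0.002, 0.002, 0.01], 0]
    - [60, [0.002, 0.002, 0.014], 0]
    - [60, [0.002, 0.001, 0.016], 0]
    - [60, [0.001, 0.001, 0.014], 0]
    - [60, [0, 0, 0.01], 0]
    - [60, [0, 0, 0.006], 0]
    - [60, [0, 0, 0.003], 0]

```text
time: 32.45
tool_pos: [0.6384, 0.0107, 0.1001]
tcp_rot: [2.18, 2.224, 0.006]
wrist_force: [1.0, -0.1, -0.5]
width: 0.766
```

```bash
python3 -c "
from h import *
off(.6432,.0167,.043,1.4)"
```

```text
t32.45 pos [0.6384 0.0107 0.1001] yaw 1.14 tilt 1.588 shift mm [ 6.8  3.7 57.1] zax [ 0.0222 -0.0166] turn -0.005 F [ 1.  -0.1 -0.5] w 0.766
```

Emit:
servo_tool:
  moves:
    - [60, [0.002, 0.001, 0.004], 0]
    - [60, [0.002, 0.001, 0.008], 0]
    - [60, [0.001, 0.001, 0.01], 0]
    - [60, [0, 0, 0.01], 0]
    - [60, [0, 0, 0.008], 0]
    - [60, [0, 0, 0.005], 0]
    - [60, [0, 0, 0.003], 0]
    - [60, [0, 0, 0.001], 0]

```text
time: 33.12
tool_pos: [0.643, 0.015, 0.0458]
tcp_rot: [2.181, 2.223, 0.006]
wrist_force: [0.2, -0.8, 0.3]
width: 0.765
```

```bash
python3 -c "
from h import *
off(.6432,.0167,.043,1.4)"
```

```text
t33.12 pos [0.643  0.015  0.0458] yaw 1.11 tilt 1.604 shift mm [1.8 0.2 2.8] zax [ 0.0225 -0.0167] turn -0.005 F [ 0.2 -0.8  0.3] w 0.765
```

Centred on the holder. Gripping with 80 N.

Emit:
servo_tool:
  newtons: 80
  moves:
    - [255, [0, 0, 0.001], 0]
    - [255, [0, 0, 0.001], 0]
    - [255, [0, 0, 0], 0]
    - [255, [0, 0, 0], 0]
    - [255, [0, 0, 0], 0]
    - [255, [0, 0, 0], 0]
    - [255, [0, 0, 0], 0]
    - [255, [0, 0, 0], 0]

```text
time: 33.78
tool_pos: [0.6432, 0.0149, 0.0439]
tcp_rot: [2.18, 2.222, 0.007]
wrist_force: [0.4, -0.5, -1.7]
width: 0.457
```

Emit:
servo_tool:
  moves:
    - [255, [0, 0, -0.004], 0]
    - [255, [0, 0, -0.008], 0]
    - [255, [0, 0, -0.012], 0]
    - [255, [0, 0, -0.014], 0]
    - [255, [0, 0, -0.014], 0]
    - [255, [0, 0, -0.01], 0]
    - [255, [0, 0, -0.006], 0]
    - [255, [0, 0, -0.003], 0]

```text
time: 34.45
tool_pos: [0.6374, 0.0162, 0.1177]
tcp_rot: [2.185, 2.227, -0.003]
wrist_force: [0.9, 0.2, -5.1]
width: 0.457
```

```bash
python3 - <<'E'
from h import *
off(.486,.298,.12,-18.8)
c=bot.read_camera("top");W=cloud(c)
m=((W[...,2]>.006)&(W[...,2]<.02)&(W[...,1]>.2)&(W[...,1]<.5)&(W[...,0]>.3)&(W[...,0]<.65)).astype(np.uint8)
n,l,st,ce=cv2.connectedComponentsWithStats(m);i=1+st[1:,4].argmax()
r=cv2.minAreaRect(cv2.findContours((l==i).astype(np.uint8),0,1)[0][0]);b=plane(c,cv2.boxPoints(r),.01);print("plate rect",b.mean(0),b[:,:2],"yaw edges",np.degrees(np.arctan2(*(b[1]-b[0])[1::-1])),np.degrees(np.arctan2(*(b[2]-b[1])[1::-1])))
g=cv2.cvtColor(c["pixels"],cv2.COLOR_RGB2GRAY)
d=((l==i)&(g<110)).astype(np.uint8);hull=cv2.erode((l==i).astype(np.uint8),np.ones((5,5)));d&=hull
y,x=np.nonzero(d);r=cv2.minAreaRect(np.c_[x,y].astype(np.float32));b=plane(c,cv2.boxPoints(r),.01);print("outline",len(x),b.mean(0),np.linalg.norm(b[1]-b[0]),np.linalg.norm(b[2]-b[1]),np.degrees(np.arctan2(*(b[1]-b[0])[1::-1])),np.degrees(np.arctan2(*(b[2]-b[1])[1::-1])))
E
```

```text
t34.45 pos [0.6374 0.0162 0.1177] yaw 1.10 tilt 1.248 shift mm [ 284.5 -145.9   -9.1] zax [ 0.0142 -0.0165] turn 0.347 F [ 0.9  0.2 -5.1] w 0.457
plate rect [0.48644619 0.29643096 0.01      ] [[0.46279514 0.38431435]
 [0.56040436 0.35143263]
 [0.50990408 0.20826374]
 [0.41268119 0.24171313]] yaw edges -18.617180386596928 -109.42938879544049
outline 98 [0.48611181 0.29849036 0.01      ] 0.04872929767486701 0.12879570793761233 -18.170643130118467 -108.94862413500147
```

Emit:
servo_tool:
  moves:
    - [255, [0.007, -0.004, 0], 0.02]
    - [255, [0.016, -0.008, 0], 0.04]
    - [255, [0.024, -0.014, 0], 0.05]
    - [255, [0.027, -0.019, 0], 0.05]
    - [255, [0.026, -0.021, 0], 0.05]
    - [255, [0.025, -0.022, 0], 0.05]
    - [255, [0.022, -0.021, 0], 0.03]
    - [255, [0.018, -0.018, 0], 0.02]

```text
time: 35.17
tool_pos: [0.5347, 0.1991, 0.1116]
tcp_rot: [2.523, 1.829, 0.003]
wrist_force: [0.8, 0.5, -5.4]
width: 0.456
```

```bash
python3 -c "
from h import *
off(.4856,.2963,.12,-18.7)"
```

```text
t35.17 pos [0.5347 0.1991 0.1116] yaw -18.12 tilt 1.487 shift mm [ 76.9 -76.7 -11.1] zax [ 0.017  -0.0196] turn 0.01 F [ 0.8  0.5 -5.4] w 0.456
```

Emit:
servo_tool:
  moves:
    - [255, [0.016, -0.016, 0], 0.01]
    - [255, [0.014, -0.014, 0], 0]
    - [255, [0.012, -0.012, 0], 0]
    - [255, [0.01, -0.01, 0], 0]
    - [255, [0.007, -0.007, 0], 0]
    - [255, [0.004, -0.004, 0], 0]
    - [255, [0.002, -0.002, 0], 0]
    - [255, [0, 0, 0], 0]

```text
time: 35.83
tool_pos: [0.4845, 0.289, 0.1053]
tcp_rot: [2.53, 1.824, -0.007]
wrist_force: [-0.1, -1.3, -5.2]
width: 0.456
```

```bash
python3 -c "
from h import *
off(.4856,.2963,.0419,-18.7)"
```

```text
t35.83 pos [0.4845 0.289  0.1053] yaw -18.40 tilt 1.340 shift mm [ 8.4 -2.2 63.2] zax [ 0.0095 -0.0214] turn 0.005 F [-0.1 -1.3 -5.2] w 0.456
```

Emit:
servo_tool:
  moves:
    - [255, [0.002, 0, 0.004], 0.005]
    - [255, [0.002, -0.001, 0.008], 0]
    - [255, [0.002, -0.001, 0.01], 0]
    - [255, [0.001, 0, 0.01], 0]
    - [255, [0, 0, 0.008], 0]
    - [255, [0, 0, 0.005], 0]
    - [255, [0, 0, 0.003], 0]
    - [255, [0, 0, 0.001], 0]

```text
time: 36.5
tool_pos: [0.4867, 0.2922, 0.0494]
tcp_rot: [2.537, 1.811, -0.011]
wrist_force: [1.0, -0.4, -4.6]
width: 0.458
```

```bash
python3 -c "
from h import *
off(.4856,.2963,.0419,-18.7)"
```

```text
t36.50 pos [0.4867 0.2922 0.0494] yaw -18.95 tilt 1.432 shift mm [ 3.7 -2.5  7.4] zax [ 0.0081 -0.0236] turn -0.004 F [ 1.  -0.4 -4.6] w 0.458
```

Emit:
servo_tool:
  moves:
    - [255, [0.001, -0.001, 0.001], 0]
    - [255, [0.001, -0.001, 0.001], 0]
    - [255, [0.001, 0, 0.001], 0]
    - [255, [0.001, 0, 0.001], 0]
    - [255, [0, 0, 0.001], 0]
    - [255, [0, 0, 0.001], 0]
    - [255, [0, 0, 0.001], 0]
    - [255, [0, 0, 0], 0]

```text
time: 37.17
tool_pos: [0.4872, 0.2976, 0.0428]
tcp_rot: [2.537, 1.811, -0.007]
wrist_force: [-1.4, 0.5, -4.9]
width: 0.46
```

```bash
python3 -c "
from h import *
off(.4856,.2963,.0419,-18.7)"
```

```text
t37.17 pos [0.4872 0.2976 0.0428] yaw -18.94 tilt 1.412 shift mm [-1.7 -1.1  1. ] zax [ 0.0104 -0.0224] turn -0.004 F [-1.4  0.5 -4.9] w 0.46
```

Emit:
servo_tool:
  moves:
    - [255, [0, 0, 0.001], 0]
    - [255, [0, 0, 0.002], 0]
    - [255, [0, 0, 0.002], 0]
    - [255, [0, 0, 0.001], 0]
    - [255, [0, 0, 0.001], 0]
    - [255, [0, 0, 0], 0]
    - [255, [0, 0, 0], 0]
    - [255, [0, 0, 0], 0]

```text
time: 37.83
tool_pos: [0.4883, 0.2981, 0.0418]
tcp_rot: [2.537, 1.811, -0.006]
wrist_force: [-0.7, -0.4, 1.1]
width: 0.453
```

```bash
python3 -c "
from h import *
off(.4856,.2963,.0419,-18.7)"
```

```text
t37.83 pos [0.4883 0.2981 0.0418] yaw -18.96 tilt 1.398 shift mm [-2.6 -2.  -0.1] zax [ 0.0111 -0.0217] turn -0.005 F [-0.7 -0.4  1.1] w 0.453
```

Contact made, about 3 mm off centre. Releasing and rising.

Emit:
servo_tool:
  moves:
    - [200, [0, 0, 0], 0]
    - [80, [0, 0, 0], 0]
    - [60, [0, 0, 0], 0]
    - [60, [0, 0, 0], 0]
    - [60, [0, 0, -0.005], 0]
    - [60, [0, 0, -0.01], 0]
    - [60, [0, 0, -0.015], 0]
    - [80, [0, 0, -0.02], 0]

```text
time: 38.5
tool_pos: [0.4873, 0.2987, 0.0916]
tcp_rot: [2.538, 1.811, -0.01]
wrist_force: [-0.4, 0.2, 1.1]
width: 0.684
```

Emit:
servo_tool:
  moves:
    - [80, [0, 0, -0.025], 0]
    - [80, [0, 0, -0.025], 0]
    - [80, [-0.003, 0, -0.02], -0.03]
    - [80, [-0.01, 0, -0.014], -0.06]
    - [80, [-0.02, 0, -0.008], -0.06]
    - [80, [-0.028, 0.003, -0.003], -0.06]
    - [80, [-0.032, 0.003, 0], -0.06]
    - [80, [-0.034, 0.003, 0], -0.03]

```text
time: 39.17
tool_pos: [0.4816, 0.1798, 0.2103]
tcp_rot: [2.21, 2.191, 0.023]
wrist_force: [1.1, -0.4, 0.1]
width: 0.688
```

```bash
python3 - <<'E'
from h import *
off(*mat(-.083,0),.19,1.35)
for n in ["top","scene"]:
    c=bot.read_camera(n);cv2.imwrite(f"pics/{n}4.png",c["pixels"][:,:,::-1]);W=cloud(c)
    for nm,lo,hi,x0,x1,y0,y1 in [("holder",.042,.058,.38,.6,.2,.42),("anv",.077,.1,.35,.65,-.4,-.23)]:
        m=((W[...,2]>lo)&(W[...,2]<hi)&(W[...,0]>x0)&(W[...,0]<x1)&(W[...,1]>y0)&(W[...,1]<y1)).astype(np.uint8)
        k,l,st,ce=cv2.connectedComponentsWithStats(m)
        for i in range(1,k):
            if st[i,4]>60:
                p=W[l==i];print(n,nm,p.mean(0).round(4),cv2.minAreaRect((p[:,:2]*1000).astype(np.float32)))
E
```

```text
t39.17 pos [0.4816 0.1798 0.2103] yaw -0.49 tilt 1.867 shift mm [-478.4  -63.9   23.2] zax [ 0.0309 -0.0104] turn -0.032 F [ 1.1 -0.4  0.1] w 0.688
top anv [ 0.5766 -0.3101  0.09  ] ((577.1712646484375, -311.04193115234375), (27.905256271362305, 27.932857513427734), 6.256357192993164)
top anv [ 0.4949 -0.302   0.0883] ((495.0423889160156, -302.5007629394531), (24.1767578125, 20.077627182006836), 88.48341369628906)
top anv [ 0.4123 -0.2955  0.0868] ((412.62493896484375, -295.9273681640625), (37.4825439453125, 35.39458084106445), 89.43411254882812)
scene holder [0.4933 0.2982 0.0495] ((490.8810119628906, 299.5513916015625), (121.41077423095703, 44.647117614746094), 70.93568420410156)
scene anv [ 0.416  -0.2964  0.0851] ((412.8150329589844, -296.70111083984375), (40.09858322143555, 36.88444137573242), 3.955160140991211)
scene anv [ 0.4988 -0.303   0.0867] ((497.07904052734375, -303.3977966308594), (23.238719940185547, 24.336793899536133), 64.48174285888672)
scene anv [ 0.5816 -0.3113  0.0884] ((578.9275512695312, -311.44189453125), (30.204130172729492, 28.00913429260254), 6.692992210388184)
```

View pics/top4.png

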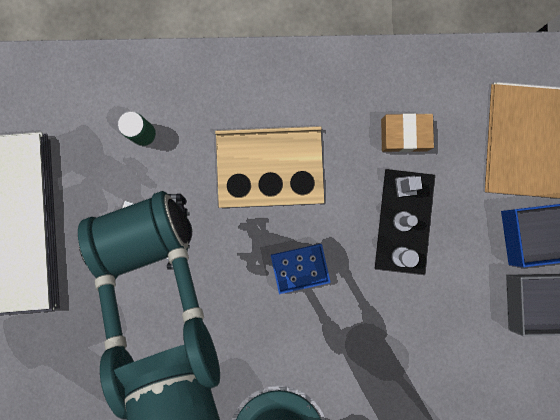

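Emit:
servo_tool:
  moves:
    - [80, [-0.036, -0.003, 0], -0.01]
    - [80, [-0.037, -0.004, 0], -0.01]
    - [80, [-0.038, -0.004, 0], -0.01]
    - [80, [-0.038, -0.005, 0], 0]
    - [80, [-0.038, -0.006, 0], 0]
    - [80, [-0.038, -0.006, 0], 0]
    - [80, [-0.038, -0.006, 0], 0]
    - [80, [-0.036, -0.005, 0], 0]

```text
time: 39.93
tool_pos: [0.4482, -0.1247, 0.2208]
tcp_rot: [2.169, 2.218, 0.045]
wrist_force: [1.0, 0.7, 0.1]
width: 0.691
```

```bash
python3 - <<'E'
from h import *
off(.4127,-.2963,.19,1.35)
c=bot.read_camera("top");cv2.imwrite("pics/top5.png",c["pixels"][150:300,60:260][:,:,::-1].repeat(3,0).repeat(3,1));W=cloud(c)
m=((W[...,2]>.042)&(W[...,2]<.058)&(W[...,0]>.38)&(W[...,0]<.6)&(W[...,1]>.2)&(W[...,1]<.42));p=W[m]
print(p.mean(0),cv2.minAreaRect((p[:,:2]*1000).astype(np.float32)))
E
```

```text
t39.93 pos [ 0.4482 -0.1247  0.2208] yaw 1.29 tilt 2.798 shift mm [-170.5  -40.8   30.2] zax [ 0.0484 -0.0066] turn -0.001 F [1.  0.7 0.1] w 0.691
[0.48894492 0.29859862 0.0510455 ] ((488.9320068359375, 299.0838928222656), (120.06988525390625, 40.44707107543945), 71.4096450805664)
```

View pics/top5.png

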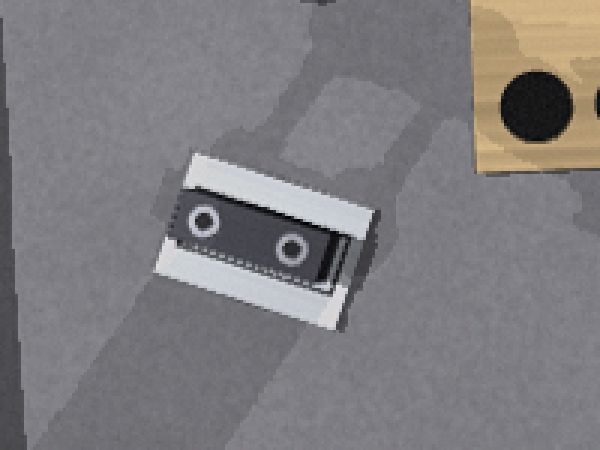

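The holder at crop pixel (245,235) lies flat inside the outline. It measures about 3 mm off centre and aligned. I'll now put the anvils back, headed one first.

Emit:
servo_tool:
  moves:
    - [80, [-0.034, -0.007, 0], 0]
    - [80, [-0.03, -0.007, 0], 0]
    - [80, [-0.026, -0.006, 0], 0]
    - [80, [-0.02, -0.005, 0], 0]
    - [80, [-0.015, -0.004, 0], 0]
    - [80, [-0.01, -0.003, 0], 0]
    - [80, [-0.006, -0.001, 0], 0]
    - [80, [-0.003, 0, 0], 0]

```text
time: 40.65
tool_pos: [0.42, -0.2813, 0.2282]
tcp_rot: [2.171, 2.197, 0.048]
wrist_force: [0.1, 0.4, -0.3]
width: 0.687
```

```bash
python3 - <<'E'
from h import *
off(.4127,-.2963,.0848,1.35)
E
```

```text
t40.65 pos [ 0.42   -0.2813  0.2282] yaw 0.71 tilt 3.478 shift mm [-12.8 -15.9 142.9] zax [ 0.0589 -0.0147] turn -0.011 F [ 0.1  0.4 -0.3] w 0.687
```

Emit:
servo_tool:
  moves:
    - [80, [-0.002, -0.002, 0.006], -0.005]
    - [80, [-0.003, -0.003, 0.012], -0.005]
    - [80, [-0.003, -0.003, 0.016], 0]
    - [80, [-0.002, -0.003, 0.018], 0]
    - [80, [-0.001, -0.002, 0.016], 0]
    - [80, [0, 0, 0.012], 0]
    - [80, [0, 0, 0.008], 0]
    - [80, [0, 0, 0.004], 0]

```text
time: 41.32
tool_pos: [0.4136, -0.2891, 0.1282]
tcp_rot: [2.151, 2.218, 0.051]
wrist_force: [0.6, -0.1, 0.3]
width: 0.686
```

```bash
python3 - <<'E'
from h import *
off(.4127,-.2963,.0848,1.35)
E
```

```text
t41.32 pos [ 0.4136 -0.2891  0.1282] yaw 1.77 tilt 3.513 shift mm [-6.6 -3.8 43.3] zax [ 0.06   -0.0124] turn 0.007 F [ 0.6 -0.1  0.3] w 0.686
```

Emit:
servo_tool:
  moves:
    - [80, [-0.002, -0.001, 0.003], 0]
    - [80, [-0.002, -0.001, 0.006], 0]
    - [80, [-0.001, -0.001, 0.008], 0]
    - [80, [0, 0, 0.008], 0]
    - [80, [0, 0, 0.006], 0]
    - [80, [0, 0, 0.004], 0]
    - [80, [0, 0, 0.001], 0]
    - [80, [0, 0, 0], 0]

```text
time: 41.98
tool_pos: [0.4134, -0.2943, 0.088]
tcp_rot: [2.149, 2.22, 0.051]
wrist_force: [0.1, -0.3, 0.7]
width: 0.684
```

```bash
python3 - <<'E'
from h import *
off(.4127,-.2963,.0848,1.35)
E
```

```text
t41.98 pos [ 0.4134 -0.2943  0.088 ] yaw 1.88 tilt 3.514 shift mm [-1.9 -0.9  3.2] zax [ 0.0601 -0.0121] turn 0.009 F [ 0.1 -0.3  0.7] w 0.684
```

Emit:
servo_tool:
  newtons: 50
  moves:
    - [255, [-0.001, -0.001, 0.001], 0]
    - [255, [0, 0, 0.001], 0]
    - [255, [0, 0, 0], 0]
    - [255, [0, 0, 0], 0]
    - [255, [0, 0, 0], 0]
    - [255, [0, 0, 0], 0]
    - [255, [0, 0, 0], 0]
    - [255, [0, 0, 0], 0]

```text
time: 42.65
tool_pos: [0.4123, -0.2957, 0.0867]
tcp_rot: [2.149, 2.22, 0.051]
wrist_force: [-0.5, -0.5, -0.3]
width: 0.417
```

```bash
python3 - <<'E'
from h import *
off(.4127,-.2963,.0848,1.35)
E
```

```text
t42.65 pos [ 0.4123 -0.2957  0.0867] yaw 1.89 tilt 3.524 shift mm [-0.6  0.3  1.9] zax [ 0.0602 -0.0126] turn 0.009 F [-0.5 -0.5 -0.3] w 0.417
```

Emit:
servo_tool:
  moves:
    - [255, [0, 0, -0.005], 0]
    - [255, [0, 0, -0.01], 0]
    - [255, [0, 0, -0.015], 0]
    - [255, [0, 0, -0.018], 0]
    - [255, [0, 0, -0.018], 0]
    - [255, [0, 0, -0.015], 0]
    - [255, [0, 0, -0.01], 0]
    - [255, [0, 0, -0.005], 0]

```text
time: 43.32
tool_pos: [0.4024, -0.2911, 0.1849]
tcp_rot: [2.156, 2.228, 0.049]
wrist_force: [0.0, -0.3, -3.9]
width: 0.417
```

```bash
python3 -c "
from h import *
off(.5892,.0805,.2,1.35)"
```

```text
t43.32 pos [ 0.4024 -0.2911  0.1849] yaw 1.89 tilt 2.936 shift mm [365.2 199.5  -7.5] zax [ 0.051  -0.0052] turn 0.01 F [ 0.  -0.3 -3.9] w 0.417
```

Emit:
servo_tool:
  moves:
    - [255, [0.008, 0.004, -0.002], 0]
    - [255, [0.018, 0.01, -0.002], 0]
    - [255, [0.027, 0.015, 0], 0]
    - [255, [0.032, 0.018, 0], 0]
    - [255, [0.033, 0.018, 0], 0]
    - [255, [0.033, 0.018, 0], 0]
    - [255, [0.033, 0.018, 0], 0]
    - [255, [0.032, 0.018, 0], 0]

```text
time: 43.98
tool_pos: [0.5148, -0.0656, 0.1918]
tcp_rot: [2.173, 2.213, 0.044]
wrist_force: [0.9, -2.3, -3.5]
width: 0.417
```

```bash
python3 -c "
from h import *
off(.5892,.0805,.2,1.35)"
```

```text
t43.98 pos [ 0.5148 -0.0656  0.1918] yaw 1.07 tilt 2.779 shift mm [144.7  77.4  -5.7] zax [ 0.0479 -0.0076] turn -0.005 F [ 0.9 -2.3 -3.5] w 0.417
```

Emit:
servo_tool:
  moves:
    - [255, [0.029, 0.015, 0], 0]
    - [255, [0.025, 0.013, 0], 0]
    - [255, [0.021, 0.011, 0], 0]
    - [255, [0.017, 0.009, 0], 0]
    - [255, [0.013, 0.007, 0], 0]
    - [255, [0.009, 0.005, 0], 0]
    - [255, [0.005, 0.002, 0], 0]
    - [255, [0.002, 0.001, 0], 0]

```text
time: 44.65
tool_pos: [0.5742, 0.0772, 0.1863]
tcp_rot: [2.17, 2.233, 0.037]
wrist_force: [1.1, -0.9, -4.1]
width: 0.417
```

```bash
python3 -c "
from h import *
off(.5892,.0805,.0947,1.35)"
```

```text
t44.65 pos [0.5742 0.0772 0.1863] yaw 1.63 tilt 2.067 shift mm [ 3.1 11.8 92.1] zax [ 0.036 -0.002] turn 0.005 F [ 1.1 -0.9 -4.1] w 0.417
```

Emit:
servo_tool:
  moves:
    - [255, [0, 0.001, 0.004], 0]
    - [255, [0.001, 0.002, 0.008], 0]
    - [255, [0.001, 0.003, 0.011], 0]
    - [255, [0.001, 0.002, 0.012], 0]
    - [255, [0, 0.002, 0.012], 0]
    - [255, [0, 0, 0.01], 0]
    - [255, [0, 0, 0.007], 0]
    - [255, [0, 0, 0.004], 0]

```text
time: 45.32
tool_pos: [0.5855, 0.0766, 0.1099]
tcp_rot: [2.176, 2.229, 0.031]
wrist_force: [-0.9, -0.1, -4.5]
width: 0.416
```

```bash
python3 -c "
from h import *
off(.5885,.0805,.0947,1.35)"
```

```text
t45.32 pos [0.5855 0.0766 0.1099] yaw 1.38 tilt 1.865 shift mm [ 3.9  2.6 15.3] zax [ 0.0323 -0.0039] turn 0.001 F [-0.9 -0.1 -4.5] w 0.416
```

Emit:
servo_tool:
  moves:
    - [255, [0.001, 0.001, 0.003], 0]
    - [255, [0.001, 0.001, 0.003], 0]
    - [255, [0.001, 0, 0.002], 0]
    - [255, [0, 0, 0.002], 0]
    - [255, [0, 0, 0.001], 0]
    - [255, [0, 0, 0.001], 0]
    - [255, [0, 0, 0], 0]
    - [255, [0, 0, 0], 0]

```text
time: 45.98
tool_pos: [0.5881, 0.0799, 0.0963]
tcp_rot: [2.177, 2.229, 0.03]
wrist_force: [0.0, -0.2, -3.1]
width: 0.416
```

```bash
python3 - <<'E'
from h import *
off(.5885,.0805,.0947,1.35)
c=bot.read_camera("scene");cv2.imwrite("pics/s6.png",c["pixels"][140:280,200:400][:,:,::-1].repeat(3,0).repeat(3,1))
E
```

```text
t45.98 pos [0.5881 0.0799 0.0963] yaw 1.37 tilt 1.842 shift mm [0.6 0.4 1.6] zax [ 0.0319 -0.0039] turn 0.0 F [ 0.  -0.2 -3.1] w 0.416
```

View pics/s6.png

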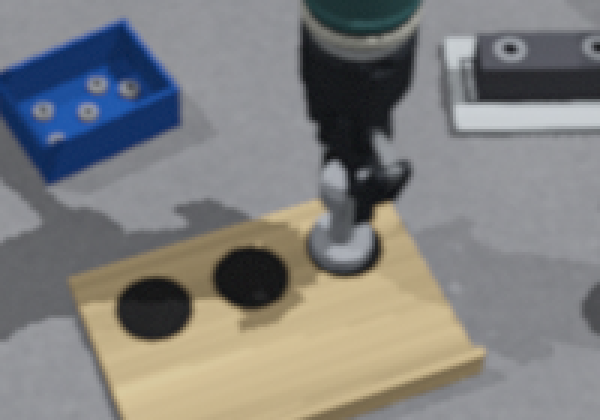

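The anvil is just above its pad at crop pixel (345,245). I'll lower the last millimetre or two.

Emit:
servo_tool:
  moves:
    - [255, [0, 0, 0.001], 0]
    - [255, [0, 0, 0.001], 0]
    - [255, [0, 0, 0.002], 0]
    - [255, [0, 0, 0.001], 0]
    - [255, [0, 0, 0.001], 0]
    - [255, [0, 0, 0], 0]
    - [255, [0, 0, 0], 0]
    - [255, [0, 0, 0], 0]

```text
time: 46.7
tool_pos: [0.5894, 0.0803, 0.0952]
tcp_rot: [2.176, 2.228, 0.034]
wrist_force: [-1.8, 1.0, 0.0]
width: 0.42
```

```bash
python3 - <<'E'
from h import *
off(.5885,.0805,.0947,1.35)
E
```

```text
t46.70 pos [0.5894 0.0803 0.0952] yaw 1.36 tilt 1.999 shift mm [ 0.3 -1.   0.4] zax [ 0.0347 -0.0031] turn 0.0 F [-1.8  1.   0. ] w 0.42
```

Contact. Releasing and rising.

Emit:
servo_tool:
  moves:
    - [220, [0, 0, 0], 0]
    - [150, [0, 0, 0], 0]
    - [80, [0, 0, 0], 0]
    - [80, [0, 0, 0], 0]
    - [80, [0, 0, -0.005], 0]
    - [80, [0, 0, -0.01], 0]
    - [80, [0, 0, -0.015], 0]
    - [80, [0, 0, -0.02], 0]

```text
time: 47.37
tool_pos: [0.5866, 0.0801, 0.1443]
tcp_rot: [2.178, 2.23, 0.029]
wrist_force: [0.1, -0.3, 0.5]
width: 0.689
```

Emit:
servo_tool:
  moves:
    - [80, [0, 0, -0.024], 0]
    - [80, [-0.004, -0.001, -0.02], 0]
    - [80, [-0.012, -0.003, -0.014], 0]
    - [80, [-0.02, -0.005, -0.008], 0]
    - [80, [-0.028, -0.006, -0.003], 0]
    - [80, [-0.032, -0.007, 0], 0]
    - [80, [-0.032, -0.007, 0], 0]
    - [80, [-0.032, -0.007, 0], 0]

```text
time: 48.03
tool_pos: [0.5603, -0.0797, 0.2352]
tcp_rot: [2.151, 2.227, 0.062]
wrist_force: [0.4, 0.2, 0.1]
width: 0.685
```

```bash
cat >>h.py <<'E'
def blobs(n,lo,hi,x0,x1,y0,y1,mn=60):
    c=bot.read_camera(n);W=cloud(c)
    m=((W[...,2]>lo)&(W[...,2]<hi)&(W[...,0]>x0)&(W[...,0]<x1)&(W[...,1]>y0)&(W[...,1]<y1)).astype(np.uint8)
    k,l,st,ce=cv2.connectedComponentsWithStats(m)
    for i in range(1,k):
        if st[i,4]>mn:
            p=W[l==i];print(n,p.mean(0).round(4),cv2.minAreaRect((p[:,:2]*1000).astype(np.float32)))
    return c
E
python3 - <<'E'
from h import *
off(.496,-.303,.19,1.35)
for n in ("top","scene"): blobs(n,.084,.11,.55,.63,.04,.12)
E
```

```text
t48.03 pos [ 0.5603 -0.0797  0.2352] yaw 1.98 tilt 3.440 shift mm [-220.8  -74.5   41.7] zax [ 0.06  -0.002] turn 0.011 F [0.4 0.2 0.1] w 0.685
top [0.5862 0.0794 0.0949] ((586.074462890625, 79.39210510253906), (36.87039566040039, 35.56160354614258), 88.99395751953125)
scene [0.5905 0.0781 0.0933] ((588.3250122070312, 79.55150604248047), (36.18886184692383, 40.32077407836914), 67.12086486816406)
```

The headed anvil is back within about 3 mm. Next is the round one.

Emit:
servo_tool:
  moves:
    - [80, [-0.034, -0.011, 0], 0]
    - [80, [-0.034, -0.011, 0], 0]
    - [80, [-0.032, -0.011, 0], 0]
    - [80, [-0.028, -0.01, 0], 0]
    - [80, [-0.023, -0.008, 0], 0]
    - [80, [-0.018, -0.006, 0], 0]
    - [80, [-0.013, -0.004, 0], 0]
    - [80, [-0.008, -0.003, 0], 0]

```text
time: 48.8
tool_pos: [0.5041, -0.2787, 0.2416]
tcp_rot: [2.145, 2.215, 0.073]
wrist_force: [-0.1, -0.4, -0.2]
width: 0.686
```

```bash
python3 - <<'E'
from h import *
off(.496,-.303,.0835,1.35)
E
```

```text
t48.80 pos [ 0.5041 -0.2787  0.2416] yaw 1.88 tilt 4.263 shift mm [-22.7 -20.5 157.2] zax [ 0.0741 -0.0058] turn 0.009 F [-0.1 -0.4 -0.2] w 0.686
```

Emit:
servo_tool:
  moves:
    - [80, [-0.003, -0.003, 0.006], 0]
    - [80, [-0.006, -0.005, 0.012], 0]
    - [80, [-0.006, -0.005, 0.016], 0]
    - [80, [-0.004, -0.004, 0.018], 0]
    - [80, [-0.002, -0.002, 0.016], 0]
    - [80, [0, 0, 0.012], 0]
    - [80, [0, 0, 0.006], 0]
    - [80, [0, 0, 0.002], 0]

```text
time: 49.47
tool_pos: [0.4931, -0.2985, 0.1473]
tcp_rot: [2.139, 2.218, 0.077]
wrist_force: [-0.2, 0.1, 0.5]
width: 0.685
```

```bash
python3 - <<'E'
from h import *
off(.496,-.303,.0835,1.35);print(bot.read_state()['q'])
E
```

```text
t49.47 pos [ 0.4931 -0.2985  0.1473] yaw 2.08 tilt 4.455 shift mm [-4.1 -2.2 63.8] zax [ 0.0775 -0.0051] turn 0.013 F [-0.2  0.1  0.5] w 0.685
[-0.61001015  0.13247486  1.97424623  0.04881772  0.96886984 -0.67234885]
```

Emit:
servo_tool:
  moves:
    - [80, [0, 0, 0], 0]
    - [80, [0, 0, 0], 0]
    - [80, [0, 0, 0], 0]
    - [80, [0, 0, 0], 0]
    - [80, [0, 0, 0], 0]
    - [80, [0, 0, 0], 0]
    - [80, [0, 0, 0], 0]
    - [80, [0, 0, 0], 0]

```text
time: 50.13
tool_pos: [0.4952, -0.2977, 0.1498]
tcp_rot: [2.133, 2.218, 0.079]
wrist_force: [0.0, -1.0, -0.1]
width: 0.68
```

```bash
python3 - <<'E'
from h import *
off(.496,-.303,.0835,1.35);print(bot.read_state()['q'])
E
```

```text
t50.13 pos [ 0.4952 -0.2977  0.1498] yaw 2.24 tilt 4.668 shift mm [-4.7 -4.7 66.2] zax [ 0.0811 -0.0069] turn 0.016 F [ 0.  -1.  -0.1] w 0.68
[-0.60707356  0.12986725  1.97221441  0.04926218  0.96943904 -0.67221164]
```

Emit:
servo_tool:
  moves:
    - [80, [-0.001, -0.001, 0.005], 0.005]
    - [80, [-0.002, -0.002, 0.01], 0.005]
    - [80, [-0.001, -0.001, 0.012], 0]
    - [80, [0, 0, 0.012], 0]
    - [80, [0, 0, 0.009], 0]
    - [80, [0, 0, 0.005], 0]
    - [80, [0, 0, 0.002], 0]
    - [80, [0, 0, 0], 0]

```text
time: 50.8
tool_pos: [0.4944, -0.3022, 0.0868]
tcp_rot: [2.149, 2.207, 0.079]
wrist_force: [-0.1, 0.0, 0.3]
width: 0.687
```

```bash
python3 - <<'E'
from h import *
off(.496,-.303,.0835,1.35)
E
```

```text
t50.80 pos [ 0.4944 -0.3022  0.0868] yaw 1.55 tilt 4.506 shift mm [-0.8  1.3  3.4] zax [ 0.0784 -0.0051] turn 0.003 F [-0.1  0.   0.3] w 0.687
```

Emit:
servo_tool:
  newtons: 50
  moves:
    - [80, [0, 0.001, 0.002], 0]
    - [255, [0, 0, 0.001], 0]
    - [255, [0, 0, 0], 0]
    - [255, [0, 0, 0], 0]
    - [255, [0, 0, 0], 0]
    - [255, [0, 0, 0], 0]
    - [255, [0, 0, 0], 0]
    - [255, [0, 0, 0], 0]

```text
time: 51.47
tool_pos: [0.4947, -0.3022, 0.0845]
tcp_rot: [2.149, 2.21, 0.076]
wrist_force: [-0.8, -0.6, -1.0]
width: 0.253
```

```bash
python3 - <<'E'
from h import *
off(.496,-.303,.0835,1.35)
E
```

```text
t51.47 pos [ 0.4947 -0.3022  0.0845] yaw 1.62 tilt 4.360 shift mm [-0.8  1.2  1.1] zax [ 0.0758 -0.0052] turn 0.005 F [-0.8 -0.6 -1. ] w 0.253
```

Emit:
servo_tool:
  moves:
    - [255, [0, 0, -0.005], 0]
    - [255, [0, 0, -0.01], 0]
    - [255, [0, 0, -0.015], 0]
    - [255, [0, 0, -0.018], 0]
    - [255, [0, 0, -0.018], 0]
    - [255, [0, 0, -0.015], 0]
    - [255, [0, 0, -0.01], 0]
    - [255, [0, 0, -0.005], 0]

```text
time: 52.13
tool_pos: [0.4848, -0.299, 0.183]
tcp_rot: [2.155, 2.215, 0.077]
wrist_force: [0.6, 0.5, -3.9]
width: 0.259
```

```bash
python3 -c "
from h import *
off(.587,.0097,.19,1.4)"
```

```text
t52.13 pos [ 0.4848 -0.299   0.183 ] yaw 1.58 tilt 4.038 shift mm [305.8 110.9   0.4] zax [0.0704 0.0006] turn 0.003 F [ 0.6  0.5 -3.9] w 0.259
```

Emit:
servo_tool:
  moves:
    - [255, [0.008, 0.003, 0], 0]
    - [255, [0.016, 0.006, 0], 0]
    - [255, [0.022, 0.008, 0], 0]
    - [255, [0.026, 0.009, 0], 0]
    - [255, [0.027, 0.01, 0], 0]
    - [255, [0.027, 0.01, 0], 0]
    - [255, [0.026, 0.01, 0], 0]
    - [255, [0.025, 0.009, 0], 0]

```text
time: 52.8
tool_pos: [0.5448, -0.1147, 0.1846]
tcp_rot: [2.168, 2.205, 0.074]
wrist_force: [0.6, 0.0, -4.0]
width: 0.256
```

```bash
python3 -c "
from h import *
off(.587,.0097,.19,1.4)
c=bot.read_camera('scene');cv2.imwrite('pics/s7.png',c['pixels'][120:300,100:400][:,:,::-1].repeat(2,0).repeat(2,1))"
```

```text
t52.80 pos [ 0.5448 -0.1147  0.1846] yaw 0.97 tilt 3.889 shift mm [123.7  44.6  -2.5] zax [0.0678 0.0001] turn -0.008 F [ 0.6  0.  -4. ] w 0.256
```

View pics/s7.png

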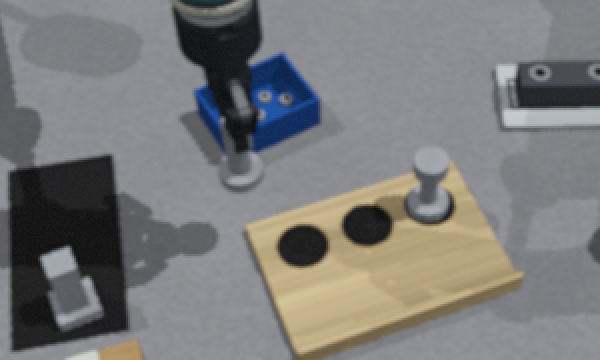

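The headed anvil stands on its pad at (430,190) and the round one hangs in the gripper at (240,165). Carrying on.

Emit:
servo_tool:
  moves:
    - [255, [0.023, 0.008, 0], 0]
    - [255, [0.02, 0.007, 0], 0]
    - [255, [0.017, 0.006, 0], 0]
    - [255, [0.014, 0.005, 0], 0]
    - [255, [0.011, 0.004, 0], 0]
    - [255, [0.008, 0.003, 0], 0]
    - [255, [0.005, 0.001, 0], 0]
    - [255, [0.002, 0, 0], 0]

```text
time: 53.52
tool_pos: [0.5747, 0.0025, 0.1797]
tcp_rot: [2.17, 2.222, 0.071]
wrist_force: [0.0, -0.3, -3.7]
width: 0.256
```

```bash
python3 -c "
from h import *
off(.585,.0097,.0925,1.4)"
```

```text
t53.52 pos [0.5747 0.0025 0.1797] yaw 1.33 tilt 3.279 shift mm [ 6.3  5.5 87.7] zax [0.0566 0.0084] turn -0.001 F [ 0.  -0.3 -3.7] w 0.256
```

Emit:
servo_tool:
  moves:
    - [255, [0.001, 0.001, 0.004], 0]
    - [255, [0.002, 0.002, 0.008], 0]
    - [255, [0.002, 0.002, 0.011], 0]
    - [255, [0.001, 0.002, 0.012], 0]
    - [255, [0, 0.001, 0.012], 0]
    - [255, [0, 0, 0.01], 0]
    - [255, [0, 0, 0.006], 0]
    - [255, [0, 0, 0.003], 0]

```text
time: 54.18
tool_pos: [0.5861, 0.007, 0.106]
tcp_rot: [2.175, 2.219, 0.067]
wrist_force: [-0.4, 0.7, -3.9]
width: 0.257
```

```bash
python3 -c "
from h import *
off(.587,.0097,.0925,1.4)"
```

```text
t54.18 pos [0.5861 0.007  0.106 ] yaw 1.15 tilt 3.132 shift mm [ 2.6  0.2 13.5] zax [0.0542 0.007 ] turn -0.004 F [-0.4  0.7 -3.9] w 0.257
```

Emit:
servo_tool:
  moves:
    - [255, [0.001, 0, 0.003], 0]
    - [255, [0.001, 0, 0.003], 0]
    - [255, [0, 0, 0.002], 0]
    - [255, [0, 0, 0.001], 0]
    - [255, [0, 0, 0.001], 0]
    - [255, [0, 0, 0.001], 0]
    - [255, [0, 0, 0], 0]
    - [255, [0, 0, 0], 0]

```text
time: 54.85
tool_pos: [0.587, 0.009, 0.0941]
tcp_rot: [2.175, 2.219, 0.067]
wrist_force: [-0.5, -0.1, -3.5]
width: 0.251
```

```bash
python3 -c "
from h import *
off(.587,.0097,.0925,1.4)
c=bot.read_camera('scene');cv2.imwrite('pics/s8.png',c['pixels'][140:280,200:400][:,:,::-1].repeat(3,0).repeat(3,1))"
```

```text
t54.85 pos [0.587  0.009  0.0941] yaw 1.13 tilt 3.137 shift mm [ 0.6 -0.   1.6] zax [0.0543 0.007 ] turn -0.005 F [-0.5 -0.1 -3.5] w 0.251
```

View pics/s8.png

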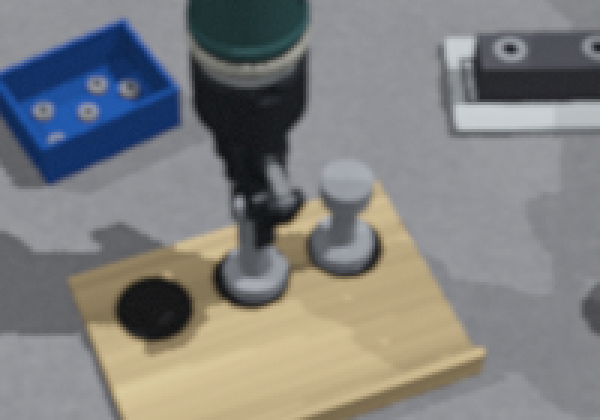

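The round anvil is just above its pad at crop pixel (252,275). Lowering it.

Emit:
servo_tool:
  moves:
    - [255, [0, 0, 0.001], 0]
    - [255, [0, 0, 0.001], 0]
    - [255, [0, 0, 0.002], 0]
    - [255, [0, 0, 0.001], 0]
    - [255, [0, 0, 0.001], 0]
    - [255, [0, 0, 0], 0]
    - [255, [0, 0, 0], 0]
    - [255, [0, 0, 0], 0]

```text
time: 55.57
tool_pos: [0.5883, 0.0092, 0.0932]
tcp_rot: [2.174, 2.218, 0.069]
wrist_force: [-1.6, 1.0, 0.0]
width: 0.254
```

```bash
python3 -c "
from h import *
off(.587,.0097,.0925,1.4)"
```

```text
t55.57 pos [0.5883 0.0092 0.0932] yaw 1.12 tilt 3.232 shift mm [ 0.5 -1.3  0.7] zax [0.0559 0.0072] turn -0.005 F [-1.6  1.   0. ] w 0.254
```

Emit:
servo_tool:
  moves:
    - [220, [0, 0, 0], 0]
    - [150, [0, 0, 0], 0]
    - [80, [0, 0, 0], 0]
    - [80, [0, 0, 0], 0]
    - [80, [0, 0, -0.005], 0]
    - [80, [0, 0, -0.01], 0]
    - [80, [0, 0, -0.015], 0]
    - [80, [0, 0, -0.02], 0]

```text
time: 56.23
tool_pos: [0.5849, 0.0088, 0.1421]
tcp_rot: [2.176, 2.219, 0.066]
wrist_force: [-0.0, -0.7, 0.2]
width: 0.688
```

Emit:
servo_tool:
  moves:
    - [80, [0, 0, -0.02], 0]
    - [80, [-0.004, 0, -0.015], 0]
    - [80, [-0.01, 0, -0.01], 0]
    - [80, [-0.018, 0, -0.005], 0]
    - [80, [-0.024, 0, 0], 0]
    - [80, [-0.028, 0, 0.003], 0]
    - [80, [-0.03, 0, 0.003], 0]
    - [80, [-0.03, 0, 0.003], 0]

```text
time: 56.9
tool_pos: [0.5919, -0.1378, 0.2007]
tcp_rot: [2.153, 2.217, 0.089]
wrist_force: [-0.6, -0.6, 0.1]
width: 0.686
```

```bash
python3 - <<'E'
from h import *
off(.578,-.3112,.19,5.8)
for n in ("top","scene"): blobs(n,.084,.11,.55,.63,-.03,.12)
E
```

```text
t56.90 pos [ 0.5919 -0.1378  0.2007] yaw 1.68 tilt 4.354 shift mm [-173.   -19.7    8.5] zax [0.0756 0.0063] turn -0.072 F [-0.6 -0.6  0.1] w 0.686
top [0.5862 0.0795 0.0952] ((586.3123779296875, 80.08245849609375), (35.45405197143555, 35.80712127685547), 89.70284271240234)
top [0.5917 0.0108 0.0971] ((591.4094848632812, 10.859230041503906), (19.756410598754883, 22.246187210083008), 88.9511947631836)
scene [0.5903 0.0786 0.0931] ((588.1378784179688, 79.60883331298828), (36.030303955078125, 38.75244903564453), 68.23094177246094)
scene [0.5961 0.0099 0.0945] ((593.7769775390625, 11.125141143798828), (20.780132293701172, 25.457508087158203), 69.71542358398438)
```

Round anvil is within about 5.5 mm of its start, inside the 15 mm limit. Now the square one.

Emit:
servo_tool:
  moves:
    - [80, [-0.028, -0.001, 0], -0.014]
    - [80, [-0.026, -0.002, 0], -0.014]
    - [80, [-0.024, -0.003, 0], -0.014]
    - [80, [-0.021, -0.003, 0], -0.014]
    - [80, [-0.018, -0.003, 0], -0.014]
    - [80, [-0.014, -0.003, 0], 0]
    - [80, [-0.01, -0.002, 0.001], 0]
    - [80, [-0.006, -0.001, 0.002], 0]

```text
time: 57.67
tool_pos: [0.5819, -0.295, 0.1991]
tcp_rot: [2.075, 2.285, 0.087]
wrist_force: [-0.8, -0.2, 0.1]
width: 0.687
```

```bash
python3 - <<'E'
from h import *
off(.578,-.3112,.0822,5.8)
E
```

```text
t57.67 pos [ 0.5819 -0.295   0.1991] yaw 5.53 tilt 4.479 shift mm [-15.5 -14.6 116.2] zax [0.0779 0.0057] turn -0.005 F [-0.8 -0.2  0.1] w 0.687
```

Emit:
servo_tool:
  moves:
    - [80, [-0.003, -0.002, 0.005], 0]
    - [80, [-0.004, -0.004, 0.01], 0]
    - [80, [-0.004, -0.004, 0.014], 0]
    - [80, [-0.002, -0.003, 0.016], 0]
    - [80, [-0.001, -0.001, 0.014], 0]
    - [80, [0, 0, 0.01], 0]
    - [80, [0, 0, 0.006], 0]
    - [80, [0, 0, 0.002], 0]

```text
time: 58.33
tool_pos: [0.574, -0.3069, 0.1137]
tcp_rot: [2.075, 2.29, 0.089]
wrist_force: [0.3, 0.3, -0.2]
width: 0.688
```

```bash
python3 - <<'E'
from h import *
off(.578,-.3112,.0822,5.8)
E
```

```text
t58.33 pos [ 0.574  -0.3069  0.1137] yaw 5.64 tilt 4.387 shift mm [-4.7  1.2 31.7] zax [0.076  0.0091] turn -0.003 F [ 0.3  0.3 -0.2] w 0.688
```

Emit:
servo_tool:
  moves:
    - [80, [-0.001, 0, 0.003], 0]
    - [80, [-0.001, 0, 0.005], 0]
    - [80, [-0.001, 0.001, 0.006], 0]
    - [80, [0, 0, 0.006], 0]
    - [80, [0, 0, 0.004], 0]
    - [80, [0, 0, 0.002], 0]
    - [80, [0, 0, 0.001], 0]
    - [80, [0, 0, 0], 0]

```text
time: 59.0
tool_pos: [0.5793, -0.3093, 0.0854]
tcp_rot: [2.071, 2.29, 0.09]
wrist_force: [0.4, -0.5, 0.7]
width: 0.688
```

```bash
python3 - <<'E'
from h import *
off(.578,-.3112,.0822,5.8)
E
```

```text
t59.00 pos [ 0.5793 -0.3093  0.0854] yaw 5.74 tilt 4.505 shift mm [-1.8 -1.7  3.1] zax [0.0781 0.0082] turn -0.001 F [ 0.4 -0.5  0.7] w 0.688
```

Emit:
servo_tool:
  newtons: 50
  moves:
    - [80, [-0.001, -0.001, 0.001], 0]
    - [255, [0, -0.001, 0.001], 0]
    - [255, [0, 0, 0], 0]
    - [255, [0, 0, 0], 0]
    - [255, [0, 0, 0], 0]
    - [255, [0, 0, 0], 0]
    - [255, [0, 0, 0], 0]
    - [255, [0, 0, 0], 0]

```text
time: 59.67
tool_pos: [0.5763, -0.3111, 0.0846]
tcp_rot: [2.072, 2.291, 0.088]
wrist_force: [-0.6, 0.1, 1.1]
width: 0.332
```

```bash
python3 - <<'E'
from h import *
off(.578,-.3112,.0822,5.8)
E
```

```text
t59.67 pos [ 0.5763 -0.3111  0.0846] yaw 5.75 tilt 4.412 shift mm [-0.2  1.5  2.5] zax [0.0765 0.0076] turn -0.001 F [-0.6  0.1  1.1] w 0.332
```

Emit:
servo_tool:
  moves:
    - [255, [0, 0, -0.005], 0]
    - [255, [0, 0, -0.01], 0]
    - [255, [0, 0, -0.015], 0]
    - [255, [0, 0, -0.018], 0]
    - [255, [0, 0, -0.018], 0]
    - [255, [0, 0, -0.015], 0]
    - [255, [0, 0, -0.01], 0]
    - [255, [0, 0, -0.005], 0]

```text
time: 60.33
tool_pos: [0.5619, -0.3063, 0.1732]
tcp_rot: [2.088, 2.307, 0.085]
wrist_force: [0.3, 0.0, -6.3]
width: 0.316
```

```bash
python3 -c "
from h import *
off(.5917,-.0695,.19,5.3)"
```

```text
t60.33 pos [ 0.5619 -0.3063  0.1732] yaw 5.69 tilt 3.540 shift mm [232.8  54.1 -10. ] zax [0.058  0.0212] turn 0.007 F [ 0.3  0.  -6.3] w 0.316
```

Emit:
servo_tool:
  moves:
    - [255, [0.007, 0.002, 0], 0]
    - [255, [0.014, 0.003, -0.002], 0]
    - [255, [0.02, 0.005, -0.002], 0]
    - [255, [0.023, 0.005, -0.002], 0]
    - [255, [0.023, 0.005, -0.001], 0]
    - [255, [0.022, 0.005, 0], 0]
    - [255, [0.02, 0.005, 0], 0]
    - [255, [0.018, 0.004, 0], 0]

```text
time: 61.0
tool_pos: [0.5771, -0.146, 0.1786]
tcp_rot: [2.103, 2.308, 0.083]
wrist_force: [0.4, 0.3, -6.4]
width: 0.32
```

```bash
python3 -c "
from h import *
off(.5917,-.0695,.19,5.3)"
```

```text
t61.00 pos [ 0.5771 -0.146   0.1786] yaw 5.30 tilt 3.209 shift mm [75.  22.2 -8.6] zax [0.0492 0.0268] turn -0.0 F [ 0.4  0.3 -6.4] w 0.32
```

Emit:
servo_tool:
  moves:
    - [255, [0.014, 0.003, 0], 0]
    - [255, [0.012, 0.003, 0], 0]
    - [255, [0.01, 0.003, 0], 0]
    - [255, [0.008, 0.002, 0], 0]
    - [255, [0.006, 0.002, 0], 0]
    - [255, [0.004, 0.001, 0], 0]
    - [255, [0.002, 0.001, 0], 0]
    - [255, [0, 0, 0], 0]

```text
time: 61.67
tool_pos: [0.5818, -0.073, 0.174]
tcp_rot: [2.104, 2.326, 0.078]
wrist_force: [0.0, -0.0, -7.0]
width: 0.319
```

```bash
python3 -c "
from h import *
off(.589,-.0695,.0926,5.3)"
```

```text
t61.67 pos [ 0.5818 -0.073   0.174 ] yaw 5.71 tilt 2.874 shift mm [ 0.3  4.2 81.7] zax [0.0366 0.0342] turn 0.007 F [ 0. -0. -7.] w 0.319
```

Emit:
servo_tool:
  moves:
    - [255, [0, 0.001, 0.004], 0]
    - [255, [-0.001, 0.001, 0.008], 0]
    - [255, [-0.001, 0.001, 0.01], 0]
    - [255, [-0.001, 0.001, 0.011], 0]
    - [255, [0, 0, 0.01], 0]
    - [255, [0, 0, 0.008], 0]
    - [255, [0, 0, 0.005], 0]
    - [255, [0, 0, 0.003], 0]

```text
time: 62.33
tool_pos: [0.5889, -0.0771, 0.1083]
tcp_rot: [2.108, 2.321, 0.076]
wrist_force: [-0.4, 0.4, -6.7]
width: 0.319
```

```bash
python3 -c "
from h import *
off(.5895,-.0715,.0926,5.3)"
```

```text
t62.33 pos [ 0.5889 -0.0771  0.1083] yaw 5.47 tilt 2.806 shift mm [ 5.1  0.5 15.9] zax [0.0362 0.0329] turn 0.003 F [-0.4  0.4 -6.7] w 0.319
```

Emit:
servo_tool:
  moves:
    - [255, [0.001, 0, 0.002], 0]
    - [255, [0.002, 0, 0.002], 0]
    - [255, [0.001, 0, 0.002], 0]
    - [255, [0.001, 0, 0.002], 0]
    - [255, [0, 0, 0.001], 0]
    - [255, [0, 0, 0.001], 0]
    - [255, [0, 0, 0], 0]
    - [255, [0, 0, 0], 0]

```text
time: 63.0
tool_pos: [0.5891, -0.0709, 0.0975]
tcp_rot: [2.108, 2.322, 0.077]
wrist_force: [-0.3, 0.1, -7.0]
width: 0.32
```

```bash
python3 -c "
from h import *
off(.5895,-.0715,.0926,5.3)
c=bot.read_camera('scene');cv2.imwrite('pics/s9.png',c['pixels'][140:280,200:400][:,:,::-1].repeat(3,0).repeat(3,1))"
```

```text
t63.00 pos [ 0.5891 -0.0709  0.0975] yaw 5.50 tilt 2.825 shift mm [-0.8  0.2  4.9] zax [0.0366 0.033 ] turn 0.004 F [-0.3  0.1 -7. ] w 0.32
```

View pics/s9.png

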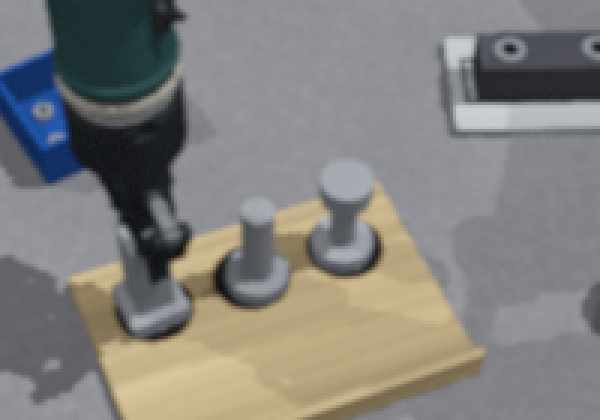

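The square anvil is a few mm above its pad at crop pixel (155,305). Lowering it.

Emit:
servo_tool:
  moves:
    - [255, [0, 0, 0.001], 0]
    - [255, [0, 0, 0.001], 0]
    - [255, [0, 0, 0.001], 0]
    - [255, [0, 0, 0.001], 0]
    - [255, [0, 0, 0.001], 0]
    - [255, [0, 0, 0.001], 0]
    - [255, [0, 0, 0], 0]
    - [255, [0, 0, 0], 0]

```text
time: 63.72
tool_pos: [0.5905, -0.071, 0.0939]
tcp_rot: [2.106, 2.32, 0.079]
wrist_force: [-0.0, -0.7, -6.6]
width: 0.32
```

```bash
python3 -c "
from h import *
off(.5895,-.0715,.0926,5.3)"
```

```text
t63.72 pos [ 0.5905 -0.071   0.0939] yaw 5.49 tilt 2.921 shift mm [-0.4 -1.1  1.2] zax [0.0392 0.0326] turn 0.003 F [-0.  -0.7 -6.6] w 0.32
```

Emit:
servo_tool:
  moves:
    - [255, [0, 0, 0.001], 0]
    - [255, [0, 0, 0.001], 0]
    - [255, [0, 0, 0.002], 0]
    - [255, [0, 0, 0.001], 0]
    - [255, [0, 0, 0.001], 0]
    - [255, [0, 0, 0], 0]
    - [255, [0, 0, 0], 0]
    - [255, [0, 0, 0], 0]

```text
time: 64.38
tool_pos: [0.5908, -0.0708, 0.0936]
tcp_rot: [2.107, 2.321, 0.078]
wrist_force: [-3.5, 0.5, 1.3]
width: 0.324
```

```bash
python3 -c "
from h import *
off(.5895,-.0715,.0926,5.3)"
```

```text
t64.38 pos [ 0.5908 -0.0708  0.0936] yaw 5.50 tilt 2.874 shift mm [-0.6 -1.4  0.9] zax [0.0381 0.0326] turn 0.004 F [-3.5  0.5  1.3] w 0.324
```

Emit:
servo_tool:
  moves:
    - [230, [0, 0, 0], 0]
    - [170, [0, 0, 0], 0]
    - [80, [0, 0, 0], 0]
    - [80, [0, 0, 0], 0]
    - [80, [0, 0, -0.005], 0]
    - [80, [0, 0, -0.01], 0]
    - [80, [0, 0, -0.015], 0]
    - [80, [0, 0, -0.02], 0]

```text
time: 65.05
tool_pos: [0.5902, -0.0726, 0.1433]
tcp_rot: [2.106, 2.319, 0.08]
wrist_force: [0.6, -0.2, 1.0]
width: 0.683
```

Emit:
servo_tool:
  moves:
    - [80, [0, 0, -0.02], 0]
    - [80, [0, 0, -0.02], 0]
    - [80, [-0.008, -0.004, -0.018], 0]
    - [80, [-0.016, -0.008, -0.012], 0]
    - [80, [-0.022, -0.012, -0.006], 0]
    - [80, [-0.026, -0.014, 0], 0]
    - [80, [-0.026, -0.014, 0], 0]
    - [80, [-0.024, -0.012, 0], 0]

```text
time: 65.72
tool_pos: [0.5437, -0.2047, 0.2363]
tcp_rot: [2.076, 2.308, 0.103]
wrist_force: [1.3, -1.1, 0.2]
width: 0.686
```

Emit:
servo_tool:
  moves:
    - [80, [-0.018, -0.01, 0], 0]
    - [80, [-0.012, -0.006, 0], 0]
    - [80, [-0.008, -0.004, 0], 0]
    - [80, [-0.004, -0.002, 0], 0]
    - [80, [0, 0, 0], 0]
    - [80, [0, 0, 0], 0]
    - [80, [0, 0, 0], 0]
    - [80, [0, 0, 0], 0]

```text
time: 66.38
tool_pos: [0.5266, -0.2562, 0.2427]
tcp_rot: [2.072, 2.293, 0.107]
wrist_force: [-0.5, -0.2, 0.6]
width: 0.689
```

```bash
python3 - <<'E'
from h import *
off(.5,-.2,.2,5.3)
for n in ("top","scene"):
    blobs(n,.084,.11,.55,.63,-.12,.12)
    blobs(n,.042,.058,.38,.6,.2,.42); c=blobs(n,.04,.06,.6,.8,-.4,-.2)
    blobs(n,.1,.12,.6,.8,.2,.4)
    cv2.imwrite(f"pics/{n}9.png",c["pixels"][:,:,::-1])
E
```

```text
t66.38 pos [ 0.5266 -0.2562  0.2427] yaw 5.79 tilt 4.860 shift mm [ 58.2 -24.3  41.3] zax [0.0828 0.018 ] turn 0.008 F [-0.5 -0.2  0.6] w 0.689
top [ 0.5917 -0.0689  0.0985] ((592.3067626953125, -69.29649353027344), (27.92324447631836, 28.06070899963379), 5.800536632537842)
top [0.5862 0.0796 0.0949] ((586.1270751953125, 79.39071655273438), (36.8830680847168, 35.51002502441406), 87.293701171875)
top [0.5915 0.0107 0.0968] ((591.5100708007812, 10.870420455932617), (19.78194236755371, 22.00590705871582), 88.86477661132812)
top [0.489  0.2986 0.051 ] ((489.0218811035156, 299.71527099609375), (121.1954574584961, 40.361175537109375), 71.32752227783203)
top [ 0.7007 -0.3127  0.0511] ((701.3973999023438, -314.2620849609375), (111.82745361328125, 81.1070327758789), 89.05731201171875)
top [0.7142 0.3075 0.1104] ((713.9727172851562, 308.619140625), (55.659568786621094, 55.81173324584961), 2.8172481060028076)
scene [0.5905 0.0783 0.0931] ((589.3389282226562, 78.79351806640625), (36.68370056152344, 37.74455642700195), 45.968421936035156)
scene [0.5961 0.01   0.0944] ((594.044921875, 11.046146392822266), (20.830825805664062, 24.553735733032227), 69.81449890136719)
scene [ 0.5967 -0.0702  0.0962] ((593.4280395507812, -69.3545913696289), (30.217851638793945, 28.70254898071289), 5.480485439300537)
scene [0.4933 0.2983 0.0497] ((491.04534912109375, 299.61968994140625), (120.9103775024414, 46.019630432128906), 71.15786743164062)
scene [ 0.7059 -0.3145  0.0501] ((702.3681030273438, -314.15618896484375), (110.35954284667969, 84.38215637207031), 89.44744110107422)
scene [0.7195 0.3058 0.109 ] ((717.8848876953125, 307.7648620605469), (55.69496154785156, 57.644020080566406), 69.48389434814453)
```

View pics/top9.png

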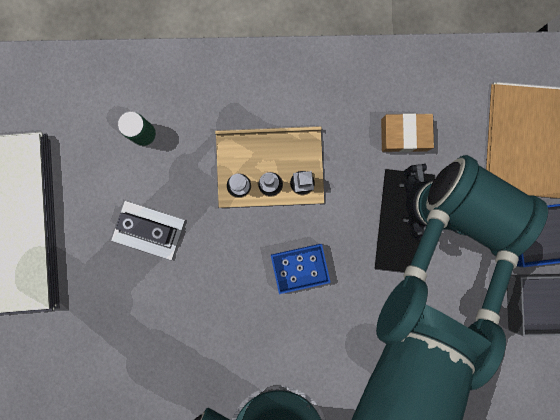

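View pics/scene9.png

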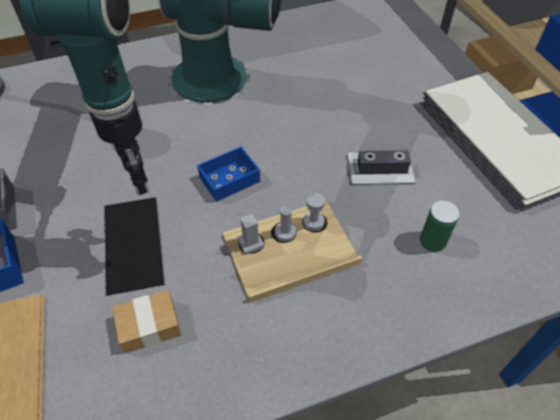

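The three anvils stand on their pads at top-view pixels (238,184), (270,183) and (303,181). The holder is in its outline at (147,229), the bystanders haven't moved and the arm is clear. Handing in.

```bash
python3 -c "
from workcell import bot
print(bot.finish_job())"
```

```text
the job is handed in; nothing more can be done
None
```

The job is done and handed in at about 66 s. I stood all three anvils on the mat, laid the holder on the setting plate, then put the headed, round and square anvils back on their spots on the board. The hand-in reports no verdict, so the results below come from my own last camera checks:

| Item | Last check | Limit |
|---|---|---|
| Holder | About 3 mm from the plate's centre, long axis within about 0.01 rad, flat | 15 mm, 0.2 rad |
| Square anvil | About 1 mm from its start, upright | 15 mm |
| Headed anvil | About 2–3 mm from its start, upright | 15 mm |
| Round anvil | About 5–6 mm from its start, upright | 15 mm |
| Carton and oil can | Within about 2 mm of their first measured positions (measurement scatter) | 30 mm |
| Parts bin | Looks unmoved in the pictures; not re-measured | 30 mm |

- **Camera disagreement:** the top and scene views differed by about 2–4 mm in x throughout, so the distances are good to a few mm.
- **Tool tilt:** the tool drifted to as much as about 5° off vertical, because the moves could not correct it. The anvils were therefore gripped and set down leaning slightly. That is probably why the round anvil ended up a few mm off, but they all stood up straight on release.
- **Set-downs:** wrist force readings at every set-down stayed within a few newtons, and nothing was dropped or knocked.

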